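# Put the stacked bench tools away in their places

### The job

Take the stack of bench tools apart. Lift the bench box's hinged divider, lay the polishing bar flat in the lower tier and shut the divider over it. Set the brass dapping block down in the recess of the doming stand, the cork-and-emery block flat in the middle of the shut divider, and the steel block flat in the middle of the rubber pad. Do not knock over the open cream pot, and leave everything released and at rest.

Things in the scene. Friction and masses are not known exactly. Their poses are not given: they have to be found in the camera images.
- polish_bar: half-wrapped bar of polishing compound (dark red and cream), 32 x 63 x 28 mm (x, y, z), 0.12 kg; top of the stack at the start, on the dapping block. Origin at the centre of its underside, z up, y along its length
- dapping_block: brass cube with hemispherical hollows, 42 mm, 0.46 kg; second from the top of the stack, on the emery block. Origin at the centre of its underside, x and y square to its faces
- emery_block: sanding block, brown cork with dark grey emery on top, 42 x 72 x 24 mm (x, y, z), 0.11 kg; third in the stack, on the steel block. Origin at the centre of its underside, y along its length
- steel_block: flat square steel bench block with a leather sole, 66 x 66 x 20 mm, 0.62 kg; bottom of the stack, on the table. Origin at the centre of its underside, x and y square to its sides
- bench_box: dark wooden two-tier box, fixed, 106 x 124 mm (x, y), 52 mm high (rear 38). Origin: centre of its underside; -x = front (notch, brass pull), +x = hinged rear. Lower tier: floor top z 6 mm, 92 x 110 mm inside (100 in y between ledges at z 30-38). Shut divider: underside z 38, top z 43 mm = floor of the upper tier, 92 x 106 mm round the box's centre; side and front walls stand 9 mm above it
- divider (a joint): angle of the light plywood divider (0.12 kg): 0 = shut and level; grows as its front edge swings up and to the rear; stop at 1.85 rad. Hinge axis along the box's y, at x +49.5 mm, z 40.5 mm in the box's frame. No spring, little friction: short of upright it falls shut, past upright it falls open on its stop and stays
- divider_pull (a point): centre of the divider's brass cross pull: round bar 12 mm thick, 28 mm long along the box's y, rounded ends, on a 7 mm rod, 130 mm from the hinge axis, level with the divider; shut, its centre is 27.5 mm in front of the box at z 40.5 mm. Held by its two ends it turns in the grip
- dome_stand: wooden stand fixed to the table, 112 x 112 mm, 24 mm high, with a square recess 58 x 58 mm, 8 mm deep (recess floor at z = 16 mm). Origin on the underside below the centre of the recess; the block reaches from x = -41 to +71 mm and 56 mm to each side in y. Two steel punches stand upright in the row of holes at x = +52 mm, up to z = 70 mm
- rubber_pad: square pad of black rubber on a thin cork sole, fixed to the table, 92 x 92 x 12 mm, flat on top. Origin at the centre of its underside
- cream_pot: bystander: open white pot of polishing cream, 68 mm across, 67 mm high, loose on the table. Origin at the centre of its underside, z up
Not all that is in view belongs to the job. Leave any orange look-alike of the rubber_pad alone.

How it is judged:
By the outcome, as a careful person would: the job done as asked, in the order asked, and still so for the second after the job is handed in, with the robot touching nothing.
It also fails if it takes over 131 s, if anything falls off the work surface, if the arm or the gripper's body presses on something with over 40 N, if the wrist force passes 120 N, or if a joint passes its speed limit or range.

### The arm

A 7-joint arm with a two-finger parallel gripper is mounted at the origin on a cart in front of the work surface, level with it; the furniture and walls round the work are solid. World frame = base frame: x ahead of the robot, y to its left, z up, the work surface at z = 0. Lengths are in m, angles in rad, forces in N, time in s.
With the tool pointing down it reaches from about 0.425 to 0.8 m from the base axis. Payload 8.3 kg.
Tool frame: the origin (TCP) lies where the fingers leave the gripper's body, on its centre line; the fingertips stand 73 mm ahead of it and the grasp point (between the pads) lies 54 mm ahead of it; z points along the fingers, y is the direction in which the jaws open and shut (so a half turn about z gives the same grasp; the last joint's range is limited). The gripper opens to 85 mm and grips with 20 to 120 N. Pads are 22 mm wide; open, the fingers measure 114 mm over their backs; the gripper's body (76 mm by 85 mm) begins 54 mm behind the grasp point. The pads swing forward as they close: fully open they stand 13 mm farther back than shut.
Start: joints at [-1.293, 0.383, 0.016, 1.37, -0.006, 1.388, -0.046], TCP at [0.209, 0.589, 0.304] pointing down, gripper open.
Joint ranges: [-2.95, 2.95], [-0.25, 2.06], [-1.52, 1.56], [0.18, 2.33], [-1.44, 4.58], [0.02, 2.06], [-3.01, 3.01]. Speed limits (rad/s): [2.39, 2.39, 3.01, 3.01, 3.14, 3.14, 3.14].

### API

Orientations are given as a 3x3 rotation matrix whose columns are the frame's x, y, z axes.
In Python, from station import manip gives the robot as it stands.
- The arm moves only by the tool apply_moves, never from a script. Its argument "moves" is a list that holds one entry, the list of rows, each a list of 7 numbers: the shift along the tool's x, y, z in cm, then the turn, a rotation vector about the tool's x, y, z in degrees, then the closure, from 0 (fully open) to 1 (shut). A call has 1 to 20 rows; each row shifts and turns the pose as measured when the row begins, along the tool's axes as they then stand; what a row does not reach is not made up. A row lasts 1/12 s, in which the tool goes at most 41.7 mm and 7.16 degrees, less where a joint would pass 70% of its speed; a pose out of reach is approached as far as the arm can. A call with a gripper value outside its range is refused whole. The fingers move at their own pace and stop on an object; "newtons" is the grip in N (left out, the last holds). Time passes only in rows, so rows that do not move let the fingers close. It gives the time, the measured TCP pose, the force and the opening at its end, in the units of the state.
- manip.state(): the state, without advancing time (a new reading comes with each control period).
- manip.camera(name): name is "scene" or "top" or "wrist"; returns a dict with "img" (420x560x3 uint8, red, green, blue), "K" (3x3 intrinsics, pixels), "extrinsics" (4x4, takes a point from world to camera coordinates); the wrist camera has in their place "T_tool_cam" (4x4, takes a point from camera to tool coordinates, whose origin is the TCP and whose axes are the flange's). Camera axes: x right, y down, z forward; pixel columns grow to the right and rows downward; lengths in m; the calibration is good to about 2 mm. The wrist camera is an equidistant fisheye: a pixel r from the principal point sees the ray r / f radians off the axis. A picture is of the moment at which its call begins: read the wrist's pose just before it. There is no depth.
- manip.job_done(): hands the job in, once; it reports no verdict.
Trained networks look in a picture, given as the dict that the camera call returned (one of the last four; its "shot" number tells which), for a name from the list of things; names that differ only in an ending like _2 or _b are one class to them, and where a whole thing is asked for, a point or a joint stands for the part that bears it (a point fixed in the world has none). Each returns a list of dicts, best first, with "confidence" (0 to 1); they miss things now and then, are a little off and sometimes report something else, mostly with a low value. They report only what shows in the picture. A call takes as long as a camera call. They do not tell look-alikes from the thing itself.
- manip.search_frame(target, picture): "bbox" ([left, top, width, height] in pixels, round what is visible of it).
- manip.pinpoint(target, picture): "xy" ([column, row] in pixels: a listed point, or the origin of a listed thing).
The state is a dict: "time_s": time; "joint_positions": joint angles; "joint_velocities": joint speeds; "joint_torque": joint torques, N m; "tcp_pos": TCP position; "ee_rot": TCP orientation; "wrist_force": force on the tool from outside, world axes, zero at the start; "torque": the same for the moment, N m; "finger_gap": finger opening in m.
Only numpy, scipy, OpenCV 4.12 (cv2) and the standard library are available. Lean on these libraries where they do the work, as an engineer would, in place of code of your own. Each camera call takes 0.05 s, during which the arm holds its last target.

## Working session

There is one attempt and no reset: what is moved stays moved. The work goes in short steps, Python scripts to look and compute and a tool call to move; the robot and the scene stay as the last step left them, time stands still between calls to the robot, and variables do not carry over. Pictures are saved under pics/ and viewed, and the job is handed in when it is done.

Besides the shell and the picture viewer there is one more tool, called after "Request:" as a command line: name --argument value ..., lists and objects as JSON in quotes. apply_moves: Moves the arm, as the interface text tells. Its arguments: {"type":"object","properties":{"moves":{"type":"array","items":{"type":"array","items":{"type":"array","items":{"type":"number"}}}},"newtons":{"type":"number"}},"required":["moves"]}

```bash
ls; mkdir -p pics; python3 - <<'E'
from station import manip
import cv2,numpy as np
s=manip.state()
for k in s: print(k,np.round(s[k],3).tolist())
for n in ["scene","top","wrist"]:
    p=manip.camera(n)
    cv2.imwrite(f"pics/a_{n}.png",p["img"][:,:,::-1])
    print(n,{k:(np.round(v,4).tolist() if k!='img' else 0) for k,v in p.items() if k!='img' and not isinstance(v,str)})
    if n!="wrist":
        for t in ["polish_bar","dapping_block","emery_block","steel_block","bench_box","divider","divider_pull","dome_stand","rubber_pad","cream_pot"]:
            print(t,[(np.round(d["xy"]).tolist(),round(d["confidence"],2)) for d in manip.pinpoint(t,p)],[(np.round(d["bbox"]).tolist(),round(d["confidence"],2)) for d in manip.search_frame(t,p)])
E
```

```text
pics
time_s 0.0
joint_positions [-1.293, 0.384, 0.016, 1.371, -0.006, 1.388, -0.047]
joint_velocities [-0.001, -0.001, 0.001, -0.0, -0.0, -0.002, -0.001]
joint_torque [0.0, -62.761, 0.844, -37.183, 0.017, 0.014, 0.0]
tcp_pos [0.209, 0.589, 0.303]
ee_rot [[-0.943, 0.334, -0.001], [0.334, 0.943, -0.002], [-0.0, -0.002, -1.0]]
wrist_force [0.349, 0.858, 0.236]
torque [-0.015, 0.026, 0.028]
finger_gap 0.085
scene {'K': [[405.4865, 0.0, 270.7647], [0.0, 405.4865, 213.2039], [0.0, 0.0, 1.0]], 'extrinsics': [[-0.7313, -0.6821, -0.0003, 0.3824], [-0.3972, 0.4262, -0.8128, 0.2623], [0.5545, -0.5943, -0.5826, 0.6199], [0.0, 0.0, 0.0, 1.0]], 'shot': 1}
polish_bar [([352.0, 183.0], 0.71), ([349.0, 167.0], 0.67)] [([343.0, 154.0, 20.0, 22.0], 0.81), ([335.0, 189.0, 33.0, 18.0], 0.2)]
dapping_block [([351.0, 184.0], 0.84), ([350.0, 198.0], 0.34)] [([338.0, 168.0, 28.0, 22.0], 0.64), ([340.0, 187.0, 22.0, 12.0], 0.63), ([141.0, 274.0, 85.0, 61.0], 0.56)]
emery_block [([350.0, 191.0], 0.52)] [([344.0, 185.0, 18.0, 15.0], 0.53)]
steel_block [([349.0, 200.0], 0.68)] [([339.0, 191.0, 28.0, 14.0], 0.73), ([135.0, 268.0, 93.0, 93.0], 0.64)]
bench_box [([268.0, 237.0], 0.65), ([186.0, 318.0], 0.57)] [([136.0, 268.0, 92.0, 93.0], 0.74)]Traceback (most recent call last):
  File "<stdin>", line 11, in <module>
ValueError: it knows: bench_box, cream_pot, dapping_block, divider_pull, dome_stand, emery_block, polish_bar, rubber_pad, steel_block
```

```bash
cat > h.py <<'E'
from station import manip
import cv2,numpy as np
def shot(n,name):
    s=manip.state(); p=manip.camera(n)
    cv2.imwrite(f"pics/{name}.png",p["img"][:,:,::-1]); return s,p
T=["polish_bar","dapping_block","emery_block","steel_block","bench_box","divider_pull","dome_stand","rubber_pad","cream_pot"]
def det(p,ts=T):
    for t in ts:
        print(t,[(np.round(d["xy"],1).tolist(),round(d["confidence"],2)) for d in manip.pinpoint(t,p)],[(np.round(d["bbox"]).tolist(),round(d["confidence"],2)) for d in manip.search_frame(t,p)])
def ray(p,uv,z):
    """pixel -> world point on plane z, static cams"""
    E=p["extrinsics"];R=E[:3,:3];t=E[:3,3]
    d=R.T@np.linalg.inv(p["K"])@np.array([uv[0],uv[1],1.]);c=-R.T@t
    return c+d*(z-c[2])/d[2]
def wray(s,p,uv,z):
    K=p["K"];x=(uv[0]-K[0,2])/K[0,0];y=(uv[1]-K[1,2])/K[1,1];r=np.hypot(x,y)
    d=np.array([0,0,1.]) if r<1e-9 else np.array([np.sin(r)*x/r,np.sin(r)*y/r,np.cos(r)])
    M=p["T_tool_cam"];R=np.array(s["ee_rot"])
    dw=R@M[:3,:3]@d; c=np.array(s["tcp_pos"])+R@M[:3,3]
    return c+dw*(z-c[2])/dw[2]
def wproj(s,p,X):
    M=p["T_tool_cam"];R=np.array(s["ee_rot"]);K=p["K"]
    q=np.linalg.inv(M)@np.append(R.T@(np.array(X)-np.array(s["tcp_pos"])),1)
    r=np.arctan2(np.hypot(q[0],q[1]),q[2]);h=np.hypot(q[0],q[1])+1e-12
    return np.array([K[0,2]+K[0,0]*r*q[0]/h,K[1,2]+K[1,1]*r*q[1]/h])
def proj(p,X):
    q=p["K"]@(p["extrinsics"]@np.append(X,1))[:3]; return q[:2]/q[2]
E
python3 - <<'E'
from h import *
for n in ["scene","top","wrist"]:
    s,p=shot(n,"b_"+n); print(n); det(p)
    for k in p:
        if k not in("img","shot") : print(k,np.round(p[k],4).tolist())
E
```

```text
scene
polish_bar [([351.6, 170.7], 0.73)] [([342.0, 154.0, 22.0, 20.0], 0.65), ([142.0, 276.0, 81.0, 61.0], 0.23)]
dapping_block [([350.5, 184.1], 0.72), ([218.1, 323.1], 0.67)] [([338.0, 168.0, 24.0, 23.0], 0.55)]
emery_block [([351.6, 193.0], 0.78)] [([343.0, 185.0, 22.0, 16.0], 0.49)]
steel_block [([351.9, 198.9], 0.71)] [([335.0, 187.0, 32.0, 18.0], 0.75)]
bench_box [([185.6, 319.0], 0.85), ([352.9, 169.6], 0.35)] [([135.0, 272.0, 92.0, 88.0], 0.8)]
divider_pull [([218.5, 323.7], 0.78)] [([143.0, 275.0, 83.0, 60.0], 0.97)]
dome_stand [([196.4, 241.5], 0.88)] [([160.0, 204.0, 66.0, 59.0], 0.77)]
rubber_pad [([273.6, 193.4], 0.89), ([124.1, 277.8], 0.74)] [([249.0, 180.0, 48.0, 30.0], 0.95), ([87.0, 256.0, 72.0, 49.0], 0.83)]
cream_pot [([264.9, 238.1], 0.81)] [([250.0, 206.0, 26.0, 40.0], 0.55)]
K [[405.4865, 0.0, 270.7647], [0.0, 405.4865, 213.2039], [0.0, 0.0, 1.0]]
extrinsics [[-0.7313, -0.6821, -0.0003, 0.3824], [-0.3972, 0.4262, -0.8128, 0.2623], [0.5545, -0.5943, -0.5826, 0.6199], [0.0, 0.0, 0.0, 1.0]]
top
polish_bar [([395.2, 213.8], 0.64), ([148.2, 219.3], 0.24)] [([381.0,
[... 950 characters left out ...]
4, -0.9964, 0.8704], [0.0, 0.0, 0.0, 1.0]]
wrist
polish_bar [] []
dapping_block [([6.1, 395.3], 0.44)] [([0.0, 389.0, 13.0, 21.0], 0.64)]
emery_block [([6.5, 391.2], 0.58)] []
steel_block [([13.9, 386.3], 0.79)] [([2.0, 374.0, 26.0, 25.0], 0.48)]
bench_box [] [([117.0, 366.0, 41.0, 48.0], 0.62)]
divider_pull [([122.6, 363.0], 0.79)] [([122.0, 368.0, 35.0, 38.0], 0.68)]
dome_stand [] [([118.0, 414.0, 12.0, 5.0], 0.45), ([116.0, 367.0, 43.0, 47.0], 0.45)]
rubber_pad [] []
cream_pot [] []
K [[325.1923, 0.0, 282.5431], [0.0, 325.1923, 204.7871], [0.0, 0.0, 1.0]]
T_tool_cam [[-0.0011, -0.9509, -0.3095, 0.0803], [1.0, -0.001, -0.0005, 0.0], [0.0002, -0.3095, 0.9509, -0.0686], [0.0, 0.0, 0.0, 1.0]]
```

View pics/a_scene.png

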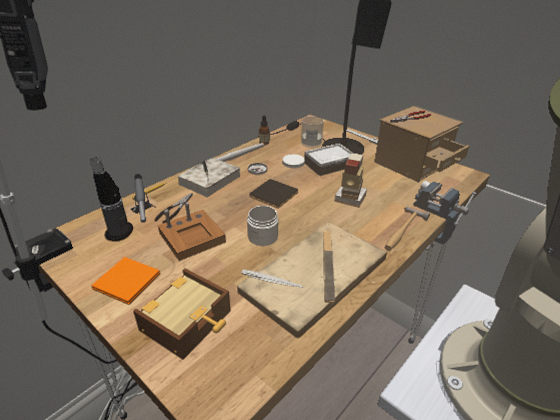

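```bash
sleep 1; ls pics
```

```text
a_scene.png
b_scene.png
b_top.png
b_wrist.png
```

View pics/b_top.png

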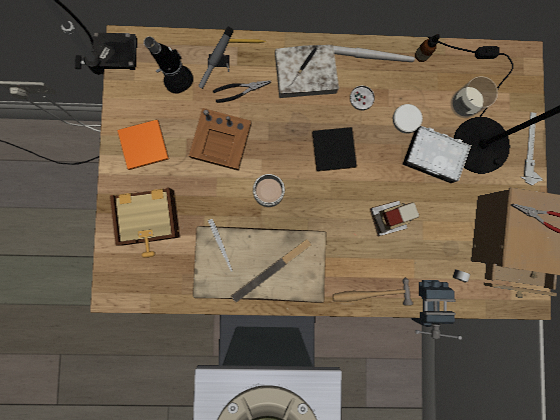

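View pics/b_wrist.png

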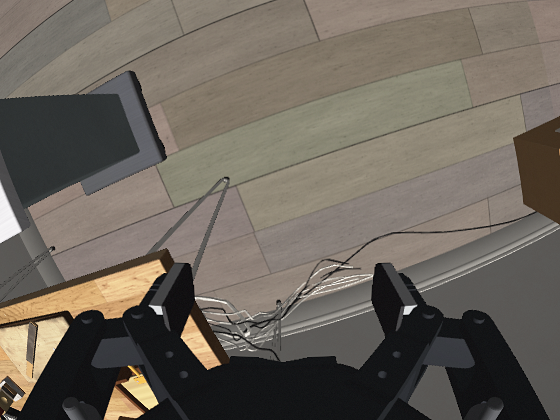

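```bash
python3 - <<'E'
from h import *
s,p=shot("top","c_top")
I=cv2.resize(p["img"][:,:,::-1],None,fx=4,fy=4,interpolation=cv2.INTER_CUBIC)
A=I[4*180:4*265,4*95:4*190]; B=I[4*195:4*245,4*360:4*430]
cv2.imwrite("pics/c1.png",cv2.resize(A,None,fx=2,fy=2)); cv2.imwrite("pics/c2.png",cv2.resize(B,None,fx=2,fy=2))
for n,uv,z in [("box",(147,218),0.045),("pull",(146.8,253.8),.0405),("stand",(219.7,147.7),0.016),("pad",(333.5,149.2),.012),("orange",(143,145),.012),("pot",(268.5,190),.067),("bar",(400,214),.114),("steel",(387,218),.02)]:
    print(n,np.round(ray(p,uv,z),3))
cam=-p["extrinsics"][:3,:3].T@p["extrinsics"][:3,3];print(cam)
E
```

```text
box [0.47  0.262 0.045]
pull [0.395 0.26  0.04 ]
stand [0.631 0.118 0.016]
pad [ 0.636 -0.135  0.012]
orange [0.633 0.288 0.012]
pot [0.533 0.008 0.067]
bar [ 0.486 -0.252  0.114]
steel [ 0.483 -0.254  0.02 ]
[0.42812324 0.01204742 0.90731784]
```

View pics/c1.png

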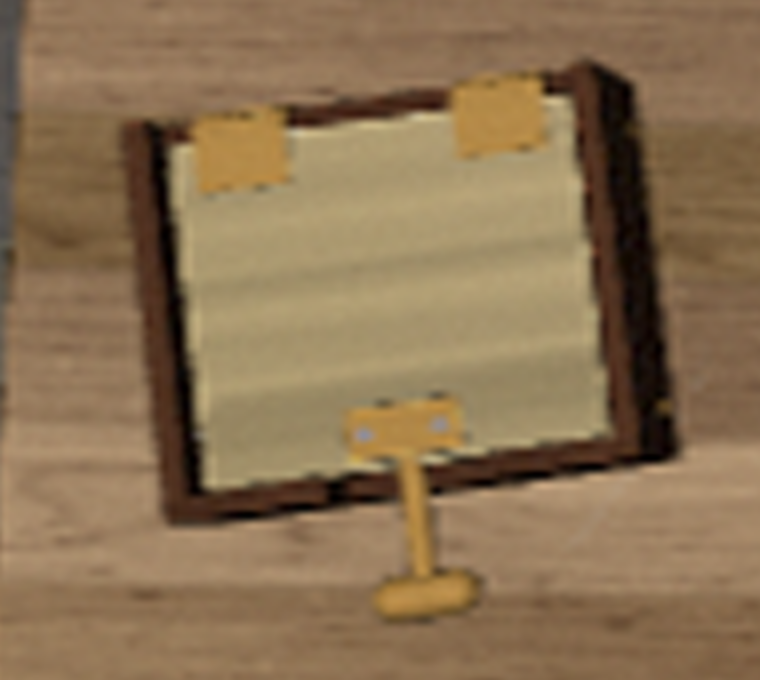

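```bash
echo
```

```text
(no output)
```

View pics/c2.png

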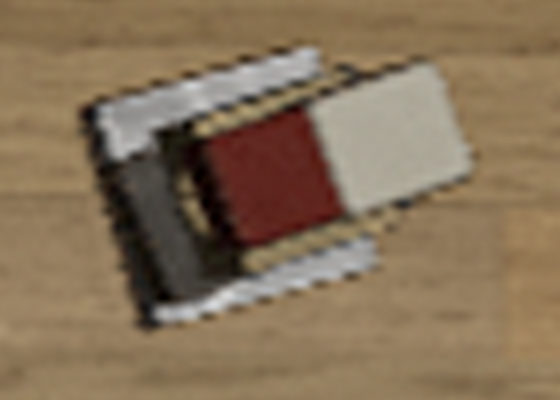

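Request:
apply_moves --moves '[[[-2.6, -2.1, 0, 0, 0, 0, 0], [-2.6, -2.1, 0, 0, 0, 0, 0], [-2.6, -2.1, 0, 0, 0, 0, 0], [-2.6, -2.1, 0, 0, 0, 0, 0], [-2.6, -2.1, 0, 0, 0, 0, 0], [-2.6, -2.1, 0, 0, 0, 0, 0], [-2.6, -2.1, 0, 0, 0, 0, 0], [-2.6, -2.1, 0, 0, 0, 0, 0], [-2.6, -2.1, 0, 0, 0, 0, 0], [-2.6, -2.1, 0, 0, 0, 0, 0], [-2.6, -2.1, 0, 0, 0, 0, 0], [-2.6, -2.1, 0, 0, 0, 0, 0], [0, 0, 0, 0, 0, -7, 0], [0, 0, 0, 0, 0, -7, 0], [0, 0, 0, 0, 0, -7, 0], [0, 0, 0, 0, 0, -4, 0], [0, 0, 0, 0, 0, 0, 0]]]'

```text
time_s: 4.87
tcp_pos: [0.4276, 0.229, 0.3035]
ee_rot: [[-0.994, -0.113, 0.002], [-0.113, 0.994, 0.005], [-0.002, 0.005, -1.0]]
wrist_force: [-0.1, -0.4, -0.0]
finger_gap: 0.0854
```

```bash
python3 - <<'E'
from h import *
s,p=shot("wrist","d_wrist")
det(p,["divider_pull","bench_box"])
E
```

```text
divider_pull [([311.8, 153.6], 0.83)] [([265.0, 148.0, 98.0, 117.0], 0.58)]
bench_box [([313.4, 210.8], 0.72)] [([254.0, 146.0, 122.0, 127.0], 0.9)]
```

View pics/d_wrist.png

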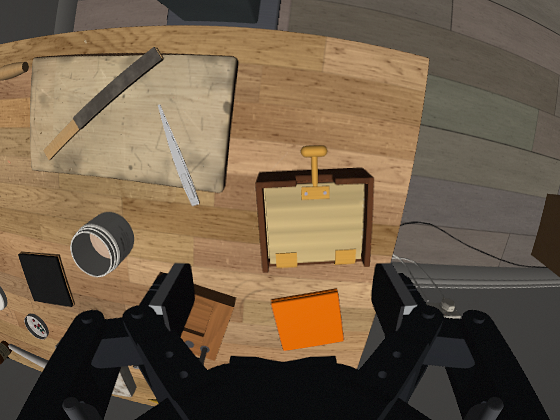

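```bash
python3 - <<'E'
import cv2
I=cv2.imread("pics/d_wrist.png")
cv2.imwrite("pics/d1.png",cv2.resize(I[140:280,245:385],None,fx=4.2,fy=4.2,interpolation=cv2.INTER_CUBIC))
E
```

```text
(no output)
```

View pics/d1.png

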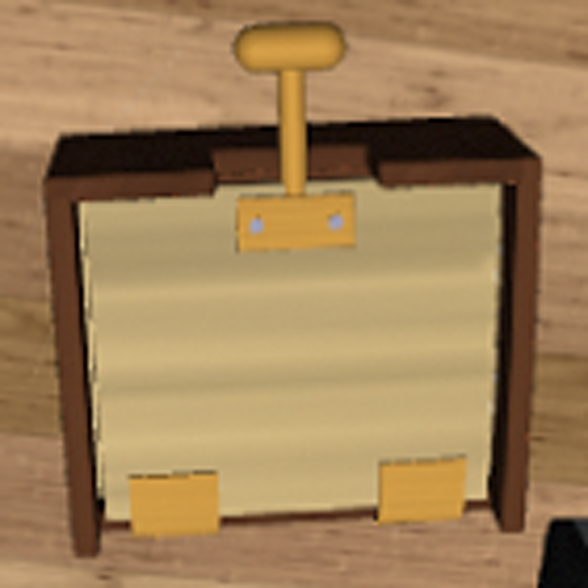

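```bash
cat >> h.py <<'E'
def wfit(s,p,pts,px,x0):
    from scipy.optimize import least_squares
    def f(q):
        c,n=np.cos(q[2]),np.sin(q[2])
        return np.concatenate([wproj(s,p,[q[0]+c*a-n*b,q[1]+n*a+c*b,z])-u for (a,b,z),u in zip(pts,px)])
    r=least_squares(f,x0); print("fit",np.round(r.x[:2],4),"yaw deg",np.round(np.degrees(r.x[2]),2),"res px",np.round(r.fun,1)); return r.x
E
python3 - <<'E'
from h import *
s,p=shot("wrist","d2")
px=np.array([(48,182),(540,158),(76,553),(524,530),(290,47)])/4.2+[245,140]
pts=[(-.053,-.062,.052),(-.053,.062,.052),(.053,-.062,.052),(.053,.062,.052),(-.0805,0,.0405)]
x=wfit(s,p,pts,px,[.47,.26,.1])
wfit(s,p,pts[:4],px[:4],[.47,.26,.1])
print(wray(s,p,px[4],.0405), s["tcp_pos"])
t=manip.camera("top")
c,n=np.cos(x[2]),np.sin(x[2])
print(proj(t,[x[0]+c*-.0805,x[1]+n*-.0805,.0405]))
E
```

```text
fit [0.473  0.2729] yaw deg 9.03 res px [-1.4 -1.   1.4 -0.6 -0.6  1.9  0.7  0.9  0.1 -0.3]
fit [0.4729 0.2729] yaw deg 9.0 res px [-1.3 -1.2  1.4 -0.7 -0.6  1.8  0.7  0.9]
[0.3938543  0.26018963 0.0405    ] [0.42727512 0.22965283 0.30336968]
[146.80621577 254.66113832]
```

Request:
apply_moves --moves '[[[0, 0, 0, 0, 0, -2.5, 0], [1.4, 1.8, 0, 0, 0, 0, 0], [1.4, 1.8, 0, 0, 0, 0, 0], [0, 0, 3.5, 0, 0, 0, 0], [0, 0, 3.5, 0, 0, 0, 0], [0, 0, 3.5, 0, 0, 0, 0], [0, 0, 3.5, 0, 0, 0, 0], [0, 0, 3.5, 0, 0, 0, 0], [0, 0, 0, 0, 0, 0, 0]]]'

```text
time_s: 5.97
tcp_pos: [0.3947, 0.2669, 0.1263]
ee_rot: [[-0.989, -0.15, 0.01], [-0.15, 0.989, 0.013], [-0.012, 0.011, -1.0]]
wrist_force: [-1.4, -1.3, -0.3]
finger_gap: 0.0856
```

```bash
python3 - <<'E'
from h import *
s,p=shot("wrist","e_wrist"); print(s["tcp_pos"],s["ee_rot"])
det(p,["divider_pull"])
print(wproj(s,p,[.3935,.2602,.0405]))
E
```

```text
[0.39469131 0.26691523 0.12625684] [[-0.9886041  -0.15021454  0.00987568]
 [-0.1500858   0.98859146  0.01269531]
 [-0.01167003  0.01106844 -0.99987064]]
divider_pull [([267.2, 253.7], 0.56)] [([183.0, 242.0, 174.0, 129.0], 0.84)]
[267.94410801 253.14468889]
```

View pics/e_wrist.png

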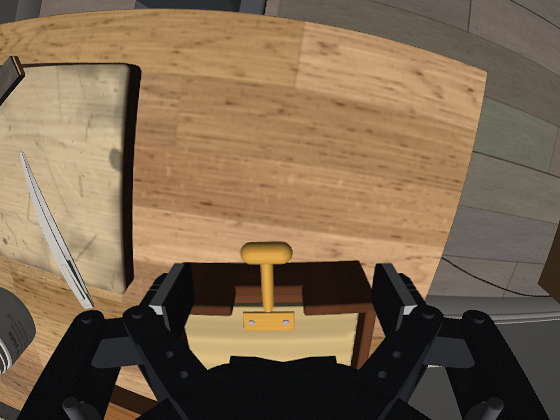

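```bash
cat >> h.py <<'E'
from scipy.spatial.transform import Rotation as Ro
def plan(pos,ydeg):
    """tool pointing down, tool-y at world angle ydeg (mod 180), TCP pos"""
    s=manip.state();R=np.array(s["ee_rot"]);P=np.array(s["tcp_pos"])
    best=None
    for k in(0,180):
        a=np.radians(ydeg+k);y=np.array([np.cos(a),np.sin(a),0]);z=np.array([0,0,-1.]);x=np.cross(y,z)
        Rt=np.c_[x,y,z];rv=Ro.from_matrix(R.T@Rt).as_rotvec(degrees=True)
        if best is None or np.linalg.norm(rv)<np.linalg.norm(best[1]): best=(Rt,rv)
    Rt,rv=best
    d=np.array(pos)-P
    print("rot tool deg",np.round(rv,2),"| shift cm now-axes",np.round(100*R.T@d,2),"| after-rot axes",np.round(100*Rt.T@d,2),"| tcp",np.round(P,4),"gap",round(s["finger_gap"],4),"F",np.round(s["wrist_force"],1),"q",np.round(s["joint_positions"],2))
E
python3 -c "
from h import *
plan([.3935,.2602,.092],99)"
```

```text
rot tool deg [ 0.95  1.2  -0.38] | shift cm now-axes [ 0.71 -0.89  4.12] | after-rot axes [ 0.63 -0.82  4.15] | tcp [0.3985 0.2693 0.1335] gap 0.0854 F [1.  0.9 0.4] q [-0.85  0.23  0.21  1.99 -0.07  0.9   1.12]
```

Request:
apply_moves --moves '[[[0, 0, 0, 0.95, 1.2, -0.4, 0], [0.6, -0.8, 1.0, 0, 0, 0, 0], [0, 0, 1.5, 0, 0, 0, 0], [0, 0, 1.5, 0, 0, 0, 0], [0, 0, 0, 0, 0, 0, 0], [0, 0, 0, 0, 0, 0, 0]]]'

```text
time_s: 6.62
tcp_pos: [0.4032, 0.267, 0.1102]
ee_rot: [[-0.988, -0.155, 0.021], [-0.155, 0.988, 0.018], [-0.023, 0.015, -1.0]]
wrist_force: [0.1, 0.1, 0.2]
finger_gap: 0.0857
```

```bash
python3 -c "
from h import *
plan([.3935,.2602,.092],99)"
```

```text
rot tool deg [ 0.83  1.34 -0.08] | shift cm now-axes [ 1.1  -0.54  1.79] | after-rot axes [ 1.06 -0.52  1.82] | tcp [0.4032 0.267  0.1102] gap 0.0857 F [0.1 0.1 0.2] q [-0.83  0.27  0.21  2.01 -0.08  0.85  1.14]
```

Request:
apply_moves --moves '[[[1.0, -0.5, 0, 1.2, 2, 0, 0], [0, 0, 1.2, 0.3, 0.4, 0, 0], [0, 0, 0, 0, 0, 0, 0]]]'

```text
time_s: 6.87
tcp_pos: [0.3972, 0.2628, 0.104]
ee_rot: [[-0.988, -0.155, -0.009], [-0.155, 0.988, -0.008], [0.01, -0.007, -1.0]]
wrist_force: [-0.1, -0.4, -0.4]
finger_gap: 0.0855
```

```bash
python3 -c "
from h import *
plan([.3935,.2602,.092],99)"
```

```text
rot tool deg [-0.37 -0.59 -0.1 ] | shift cm now-axes [ 0.39 -0.19  1.2 ] | after-rot axes [ 0.4 -0.2  1.2] | tcp [0.3972 0.2628 0.104 ] gap 0.0855 F [-0.1 -0.4 -0.4] q [-0.84  0.28  0.21  2.   -0.07  0.88  1.14]
```

Request:
apply_moves --moves '[[[0.4, -0.2, 0.7, -0.3, -0.5, 0, 0], [0.1, 0, 0.7, 0, 0, 0, 0], [0, 0, 0, 0, 0, 0, 0]]]'

```text
time_s: 7.12
tcp_pos: [0.3949, 0.2619, 0.0922]
ee_rot: [[-0.988, -0.155, 0.005], [-0.155, 0.988, 0.003], [-0.005, 0.003, -1.0]]
wrist_force: [-0.8, -1.2, 0.4]
finger_gap: 0.0854
```

```bash
python3 - <<'E'
from h import *
plan([.3935,.2602,.092],99)
s,p=shot("wrist","f_wrist")
print(wproj(s,p,[.3935,.2602,.0405]),wproj(s,p,np.array(s["tcp_pos"])+.054*np.array(s["ee_rot"])[:,2]))
E
```

```text
rot tool deg [ 0.15  0.29 -0.1 ] | shift cm now-axes [ 0.16 -0.15  0.02] | after-rot axes [ 0.16 -0.15  0.02] | tcp [0.3949 0.2619 0.0922] gap 0.0854 F [-0.8 -1.2  0.4] q [-0.83  0.29  0.21  2.03 -0.08  0.83  1.14]
[278.01583341 290.26198629] [281.82104564 290.94976896]
```

View pics/f_wrist.png

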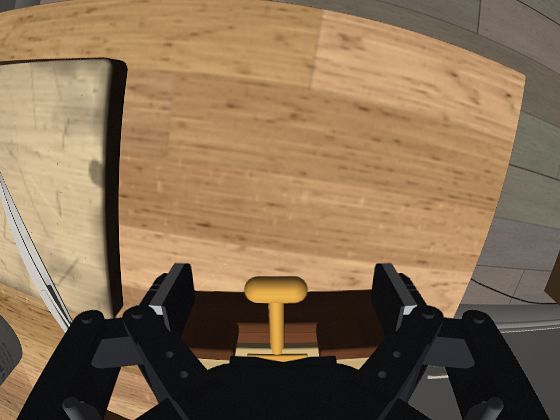

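Request:
apply_moves --moves '[[[0.1, -0.2, 0, 0, 0, 0, 1], [0, 0, 0, 0, 0, 0, 1], [0, 0, 0, 0, 0, 0, 1], [0, 0, 0, 0, 0, 0, 1], [0, 0, 0, 0, 0, 0, 1], [0, 0, 0, 0, 0, 0, 1], [0, 0, 0, 0, 0, 0, 1], [0, 0, 0, 0, 0, 0, 1], [0, 0, 0, 0, 0, 0, 1], [0, 0, 0, 0, 0, 0, 1]]]' --newtons 35

```text
time_s: 8.0
tcp_pos: [0.3958, 0.259, 0.0943]
ee_rot: [[-0.988, -0.153, 0.006], [-0.153, 0.988, 0.003], [-0.006, 0.002, -1.0]]
wrist_force: [-0.5, -0.9, 1.6]
finger_gap: 0.0253
```

```bash
python3 - <<'E'
from h import *
plan([.3935,.2602,.092],99)
s,p=shot("wrist","g_wrist")
E
```

```text
rot tool deg [ 0.1   0.34 -0.17] | shift cm now-axes [0.21 0.15 0.23] | after-rot axes [0.21 0.15 0.23] | tcp [0.3958 0.259  0.0943] gap 0.0253 F [-0.5 -0.9  1.6] q [-0.83  0.28  0.21  2.03 -0.08  0.83  1.15]
```

View pics/g_wrist.png

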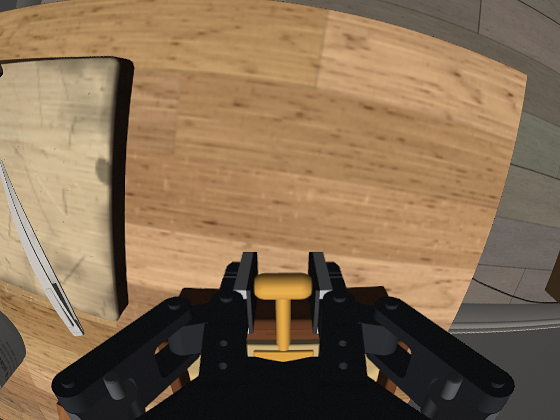

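Request:
apply_moves --moves '[[[-0.05, 0, -1.13, 0, 0, 0, 1], [-0.15, 0, -1.13, 0, 0, 0, 1], [-0.25, 0, -1.1, 0, 0, 0, 1], [-0.34, 0, -1.09, 0, 0, 0, 1], [-0.44, 0, -1.05, 0, 0, 0, 1], [-0.52, 0, -1.0, 0, 0, 0, 1], [-0.61, 0, -0.95, 0, 0, 0, 1], [-0.69, 0, -0.91, 0, 0, 0, 1], [0, 0, 0, 0, 0, 0, 1], [0, 0, 0, 0, 0, 0, 1]]]'

```text
time_s: 8.88
tcp_pos: [0.4271, 0.2642, 0.1806]
ee_rot: [[-0.988, -0.154, 0.006], [-0.154, 0.988, 0.002], [-0.007, 0.001, -1.0]]
wrist_force: [-1.3, -0.5, -0.5]
finger_gap: 0.0249
```

```bash
python3 - <<'E'
from h import *
s0=np.array([.3958,.259,.0943]);s,p=shot("wrist","i_wrist")
d=np.array(s["tcp_pos"])-s0; f=d@[.988,.156,0];u=d[2];print(f,u,d@[-.156,.988,0],"theta",np.degrees(np.arctan2(u,.130-f)),"r",np.hypot(u,.13-f))
plan([.3935,.2602,.092],99)
E
```

```text
0.031769992070738856 0.08631129697139328 0.00020035093939105926 theta 41.30465011969855 r 0.13076228218667166
rot tool deg [ 0.06  0.39 -0.12] | shift cm now-axes [3.44 0.12 8.84] | after-rot axes [3.38 0.14 8.86] | tcp [0.4271 0.2641 0.1806] gap 0.0249 F [-1.  -0.  -0.5] q [-0.82  0.22  0.23  1.88 -0.06  1.04  1.16]
```

View pics/i_wrist.png

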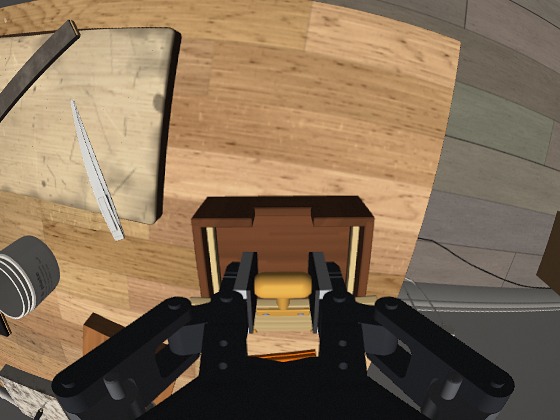

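Request:
apply_moves --moves '[[[-0.78, 0, -0.82, 0, 0, 0, 1], [-0.86, 0, -0.75, 0, 0, 0, 1], [-0.91, 0, -0.68, 0, 0, 0, 1], [-0.96, 0, -0.6, 0, 0, 0, 1], [-1.01, 0, -0.51, 0, 0, 0, 1], [-1.05, 0, -0.42, 0, 0, 0, 1], [-1.09, 0, -0.31, 0, 0, 0, 1], [-1.12, 0, -0.23, 0, 0, 0, 1], [-1.12, 0, -0.13, 0, 0, 0, 1], [-1.13, 0, -0.03, 0, 0, 0, 1], [-1.14, 0, 0.07, 0, 0, 0, 1], [-1.12, 0, 0.17, 0, 0, 0, 1], [0, 0, 0, 0, 0, 0, 1], [0, 0, 0, 0, 0, 0, 1]]]'

```text
time_s: 10.1
tcp_pos: [0.5506, 0.2844, 0.2212]
ee_rot: [[-0.988, -0.157, -0.004], [-0.157, 0.988, -0.002], [0.004, -0.001, -1.0]]
wrist_force: [-1.4, -0.1, 2.7]
finger_gap: 0.0248
```

```bash
python3 - <<'E'
from h import *
s0=np.array([.3958,.259,.0943]);s,p=shot("wrist","j_wrist")
d=np.array(s["tcp_pos"])-s0; f=d@[.988,.156,0];u=d[2];print(f,u,d@[-.156,.988,0],"theta",np.degrees(np.arctan2(u,.130-f)),"r",np.hypot(u,.13-f))
plan([.3935,.2602,.092],99)
E
```

```text
0.15692170925587537 0.12687995014515394 0.0009861129606157835 theta 101.97949456912957 r 0.12970466521330154
rot tool deg [-0.08 -0.24  0.07] | shift cm now-axes [15.83  0.1  12.99] | after-rot axes [15.88  0.06 12.92] | tcp [0.5505 0.2844 0.2212] gap 0.025 F [-0.1 -0.5  2.8] q [-0.72  0.43  0.26  1.51 -0.11  1.22  1.29]
```

View pics/j_wrist.png

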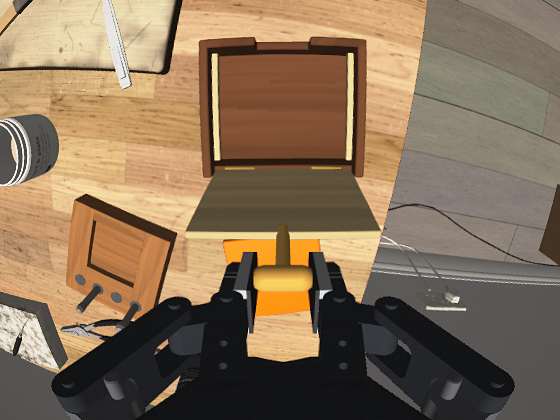

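Request:
apply_moves --moves '[[[-0.8, 0, 0.22, 0, 0, 0, 1], [0, 0, 0, 0, 0, 0, 0.4], [0, 0, 0, 0, 0, 0, 0], [0, 0, 0, 0, 0, 0, 0], [0, 0, 0, 0, 0, 0, 0], [0, 0, 0, 0, 0, 0, 0], [0, 0, -2.5, 0, 0, 0, 0], [0, 0, -3.5, 0, 0, 0, 0], [0, 0, -3.5, 0, 0, 0, 0], [0, 0, -0.5, 0, 0, 0, 0]]]'

```text
time_s: 10.98
tcp_pos: [0.5555, 0.2853, 0.3176]
ee_rot: [[-0.987, -0.159, -0.013], [-0.159, 0.987, -0.008], [0.014, -0.005, -1.0]]
wrist_force: [0.9, -0.7, 0.4]
finger_gap: 0.0854
```

```bash
python3 - <<'E'
from h import *
s,p=shot("wrist","k_wrist"); 
plan([.47,-.25,.32],99); det(p,["dome_stand","divider_pull"])
E
```

```text
rot tool deg [-0.32 -0.88  0.15] | shift cm now-axes [ 16.94 -51.48   0.16] | after-rot axes [ 16.8  -51.53  -0.38] | tcp [0.5554 0.2852 0.3162] gap 0.0854 F [0.4 0.5 0.5] q [-0.72  0.39  0.28  1.35 -0.1   1.43  1.28]
dome_stand [([152.4, 214.2], 0.57)] [([105.0, 171.0, 93.0, 109.0], 0.63)]
divider_pull [([283.9, 221.6], 0.63), ([18.8, 186.1], 0.29)] [([221.0, 152.0, 126.0, 75.0], 0.81)]
```

View pics/k_wrist.png

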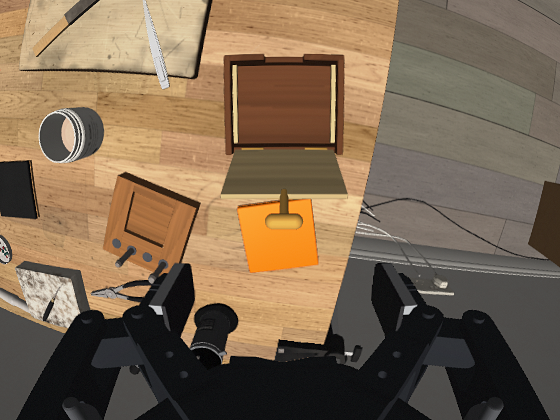

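Request:
apply_moves --moves '[[[1.2, -3.65, 0, 0, 0, 0, 0], [1.2, -3.65, 0, 0, 0, 0, 0], [1.2, -3.65, 0, 0, 0, 0, 0], [1.2, -3.65, 0, 0, 0, 0, 0], [1.2, -3.65, 0, 0, 0, 0, 0], [1.2, -3.65, 0, 0, 0, 0, 0], [1.2, -3.65, 0, 0, 0, 0, 0], [1.2, -3.65, 0, 0, 0, 0, 0], [1.2, -3.65, 0, 0, 0, 0, 0], [1.2, -3.65, 0, 0, 0, 0, 0], [1.2, -3.65, 0, 0, 0, 0, 0], [1.2, -3.65, 0, 0, 0, 0, 0], [1.2, -3.65, 0, 0, 0, 0, 0], [1.2, -3.65, 0, 0, 0, 0, 0], [0, 0, 0, 0, 0, 0, 0]]]'

```text
time_s: 12.48
tcp_pos: [0.4554, -0.2651, 0.2947]
ee_rot: [[-0.983, -0.171, -0.063], [-0.17, 0.985, -0.018], [0.065, -0.007, -0.998]]
wrist_force: [-1.4, -0.5, 0.2]
finger_gap: 0.0856
```

Request:
apply_moves --moves '[[[0, 0, 0, 0, 0, 7, 0], [0, 0, 0, 0, 0, 7, 0], [0, 0, 0, 0, 0, 7, 0], [0, 0, 0, 0, 0, 7, 0], [0, 0, 0, 0, 0, 7, 0], [0, 0, 0, 0, 0, 7, 0], [0, 0, 0, 0, 0, 7, 0], [0, 0, 0, 0, 0, 7, 0], [0, 0, 0, 0, 0, 7, 0], [0, 0, 0, 0, 0, 7, 0], [0, 0, 0, 0, 0, 7, 0], [0, 0, 0, 0, 0, 2, 0], [0, 0, 0, 0, 0, 0, 0], [0, 0, 0, 0, 0, 0, 0]]]'

```text
time_s: 13.65
tcp_pos: [0.4443, -0.265, 0.2733]
ee_rot: [[-0.323, 0.941, -0.098], [0.946, 0.324, -0.009], [0.023, -0.095, -0.995]]
wrist_force: [0.4, -0.2, 0.1]
finger_gap: 0.0853
```

```bash
python3 - <<'E'
from h import *
s,p=shot("wrist","l_wrist"); 
plan([.47,-.25,.32],20); det(p,T[:4])
E
```

```text
rot tool deg [-5.46 -1.4  -1.06] | shift cm now-axes [ 0.68  2.46 -4.92] | after-rot axes [ 0.51  2.93 -4.68] | tcp [ 0.4442 -0.2648  0.2732] gap 0.0855 F [ 0.1  0.3 -0.6] q [-0.24  0.28  0.84  1.68 -0.15  1.35  0.95]
polish_bar [([354.6, 216.7], 0.83)] [([335.0, 180.0, 47.0, 80.0], 0.56)]
dapping_block [([347.1, 193.5], 0.59)] [([328.0, 174.0, 15.0, 58.0], 0.91)]
emery_block [] [([323.0, 160.0, 44.0, 76.0], 0.96)]
steel_block [] [([312.0, 159.0, 67.0, 63.0], 0.65)]
```

View pics/l_wrist.png

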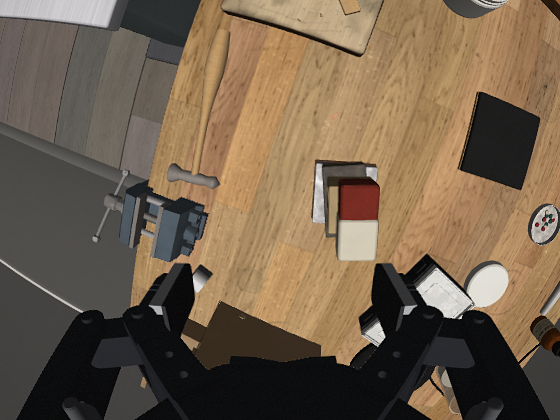

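Request:
apply_moves --moves '[[[0, 0, 0, -5.5, -1.4, -1.0, 0], [0.2, 1.5, -1.5, 0, 0, 0, 0], [0.2, 1.4, -1.5, 0, 0, 0, 0], [0, 0, -1.0, 0, 0, 0, 0], [0, 0, 0, 0, 0, 0, 0]]]'

```text
time_s: 14.52
tcp_pos: [0.467, -0.2511, 0.3115]
ee_rot: [[-0.338, 0.941, -0.002], [0.941, 0.338, 0.004], [0.004, -0.0, -1.0]]
wrist_force: [-0.7, -1.0, 0.1]
finger_gap: 0.0855
```

```bash
python3 - <<'E'
from h import *
s,p=shot("wrist","m_wrist"); 
plan([.47,-.25,.32],20)
b=[d["bbox"] for d in manip.search_frame("polish_bar",p)][0];print(b)
u0,v0=int(b[0]-40),int(b[1]-40)
I=p["img"][v0:v0+140,u0:u0+140,::-1];print(u0,v0)
cv2.imwrite("pics/m1.png",cv2.resize(I,None,fx=4.2,fy=4.2,interpolation=cv2.INTER_CUBIC))
E
```

```text
rot tool deg [-0.03 -0.28 -0.23] | shift cm now-axes [-0.02  0.32 -0.94] | after-rot axes [-0.03  0.32 -0.94] | tcp [ 0.4669 -0.2508  0.3106] gap 0.0853 F [-0.4  0.1 -0.6] q [-0.27  0.22  0.83  1.65 -0.17  1.35  0.93]
[285.4, 171.1, 34.0, 68.9]
245 131
```

View pics/m1.png

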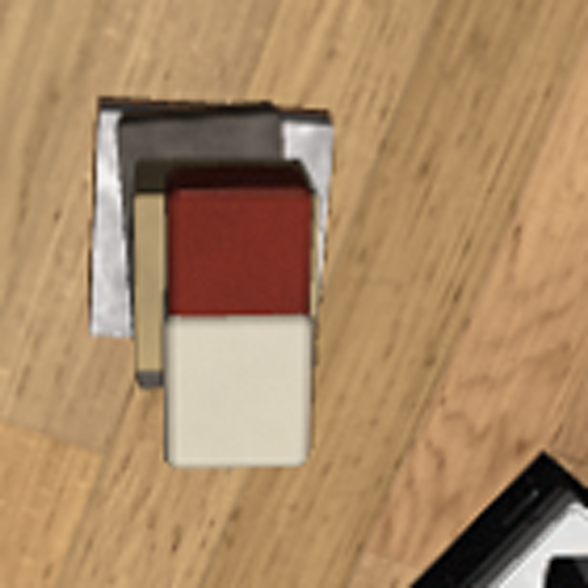

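```bash
python3 - <<'E'
from h import *
s,p=shot("wrist","m2"); 
f=lambda a:np.array(a)/4.2+[245,131]
# bar frame: +y toward image down
pts=[(-.016,-.0315,.114),(.016,-.0315,.114),(-.016,.0315,.114),(.016,.0315,.114)]
px=f([(167,187),(309,187),(166,466),(308,466)])
for sy in(1,):
    q=wfit(s,p,[(a,-b,z) for a,b,z in pts],px,[.48,-.25,np.radians(20)])
E
```

```text
fit [ 0.4843 -0.2549] yaw deg 20.4 res px [-2.1 -1.1  2.3 -1.4 -1.   1.7  0.9  1.2]
```

```bash
python3 - <<'E'
from h import *
s,p=shot("wrist","m3"); t=manip.camera("top")
f=lambda a:np.array(a)/4.2+[245,131]
px=f([(167,187),(309,187),(166,466),(308,466)]);c=f((237.5,326))
for z in(.08,.09,.1,.114): 
    w=[wray(s,p,u,z) for u in px]
    print(z,ray(t,(402.1,212.1),z)[:2],wray(s,p,c,z)[:2],np.linalg.norm(w[0]-w[1]),np.linalg.norm(w[0]-w[2]))
E
```

```text
0.08 [ 0.49253971 -0.26767904] [ 0.48881721 -0.26339737] 0.03186970503902675 0.0680180616028549
0.09 [ 0.49176109 -0.26429791] [ 0.48714413 -0.26046956] 0.03080184143812604 0.06573896890022203
0.1 [ 0.49098247 -0.26091679] [ 0.48547105 -0.25754174] 0.029733977837225437 0.06345987619758917
0.114 [ 0.48989241 -0.25618321] [ 0.48312873 -0.2534428 ] 0.0282389687959645 0.060269146413903185
```

```bash
python3 - <<'E'
from h import *
plan([.484,-.2545,.21],20.4)
E
```

```text
rot tool deg [-0.15 -0.39 -0.7 ] | shift cm now-axes [-1.03  1.59  9.89] | after-rot axes [-0.98  1.55  9.9 ] | tcp [ 0.466  -0.2507  0.309 ] gap 0.0857 F [1.5 0.6 0.1] q [-0.27  0.22  0.83  1.65 -0.17  1.35  0.93]
```

Request:
apply_moves --moves '[[[-0.5, 0.8, 1.5, -0.15, -0.4, -0.7, 0], [-0.5, 0.8, 2.5, 0, 0, 0, 0], [0, 0, 2.5, 0, 0, 0, 0], [0, 0, 2.0, 0, 0, 0, 0], [0, 0, 1.3, 0, 0, 0, 0], [0, 0, 0, 0, 0, 0, 0]]]'

```text
time_s: 15.27
tcp_pos: [0.4835, -0.2564, 0.2056]
ee_rot: [[-0.347, 0.938, -0.0], [0.938, 0.347, -0.001], [-0.001, -0.001, -1.0]]
wrist_force: [-0.1, 0.2, -0.8]
finger_gap: 0.0855
```

```bash
python3 - <<'E'
from h import *
plan([.484,-.2545,.21],20.4)
s,p=shot("wrist","n_wrist")
print([np.round(wproj(s,p,[.4843+a*np.cos(y)-b*np.sin(y),-.2549+a*np.sin(y)+b*np.cos(y),.114])) for y in [np.radians(20.4)] for a,b in [(-.016,.0315),(.016,.0315),(.016,-.0315),(-.016,-.0315)]])
E
```

```text
rot tool deg [-0.04  0.06 -0.1 ] | shift cm now-axes [ 0.16  0.11 -0.44] | after-rot axes [ 0.17  0.11 -0.44] | tcp [ 0.4835 -0.2564  0.2056] gap 0.0855 F [-0.1  0.2 -0.8] q [-0.21  0.36  0.79  1.75 -0.27  1.15  1.02]
[array([255., 196.]), array([318., 196.]), array([313., 298.]), array([259., 298.])]
```

View pics/n_wrist.png

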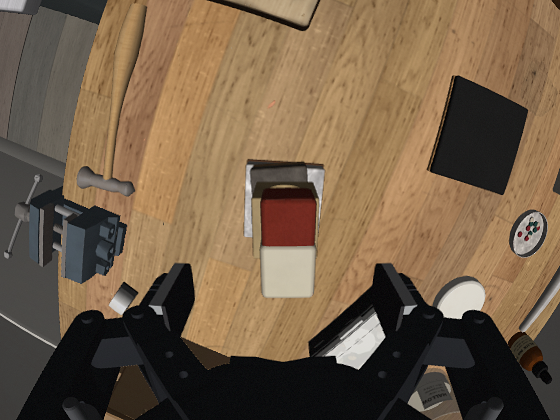

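Request:
apply_moves --moves '[[[0.3, 0.2, 1.2, 0, 0, 0, 0], [0, 0, 1.4, 0, 0, 0, 0], [0, 0, 1.2, 0, 0, 0, 0], [0, 0, 0.6, 0, 0, 0, 0], [0, 0, 0, 0, 0, 0, 0], [0, 0, 0, 0, 0, 0, 0]]]'

```text
time_s: 15.82
tcp_pos: [0.486, -0.254, 0.1629]
ee_rot: [[-0.346, 0.938, 0.005], [0.938, 0.346, -0.003], [-0.005, 0.004, -1.0]]
wrist_force: [-0.5, 0.2, 0.4]
finger_gap: 0.0854
```

```bash
python3 - <<'E'
from h import *
plan([.484,-.2535,.160],20.4)
s,p=shot("wrist","o_wrist")
E
```

```text
rot tool deg [ 0.21  0.28 -0.14] | shift cm now-axes [ 0.11 -0.18  0.28] | after-rot axes [ 0.11 -0.18  0.29] | tcp [ 0.486  -0.254   0.1629] gap 0.0854 F [-0.5  0.2  0.4] q [-0.19  0.41  0.76  1.8  -0.32  1.06  1.05]
```

View pics/o_wrist.png

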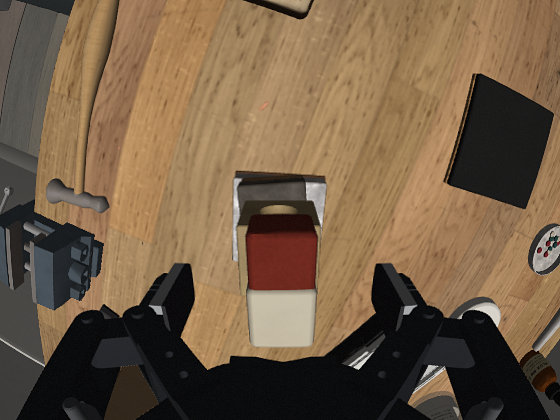

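Request:
apply_moves --moves '[[[0, 0, 0.2, 0, 0, 0, 1], [0, 0, 0, 0, 0, 0, 1], [0, 0, 0, 0, 0, 0, 1], [0, 0, 0, 0, 0, 0, 1], [0, 0, 0, 0, 0, 0, 1], [0, 0, 0, 0, 0, 0, 1], [0, 0, 0, 0, 0, 0, 1], [0, 0, 0, 0, 0, 0, 1], [0, 0, 0, 0, 0, 0, 1], [0, 0, 0, 0, 0, 0, 1]]]' --newtons 30

```text
time_s: 16.7
tcp_pos: [0.487, -0.2546, 0.1631]
ee_rot: [[-0.346, 0.938, 0.009], [0.938, 0.346, -0.004], [-0.007, 0.007, -1.0]]
wrist_force: [-0.3, 0.3, -1.3]
finger_gap: 0.031
```

Request:
apply_moves --moves '[[[0, 0, -1.0, 0, 0, 0, 1], [0, 0, -2.0, 0, 0, 0, 1], [0, 0, -2.5, 0, 0, 0, 1], [0, 0, -2.5, 0, 0, 0, 1], [0, 0, -2.0, 0, 0, 0, 1], [0, 0, 0, 0, 0, 0, 1]]]'

```text
time_s: 17.2
tcp_pos: [0.4845, -0.2541, 0.2686]
ee_rot: [[-0.345, 0.939, 0.004], [0.939, 0.345, -0.004], [-0.005, 0.002, -1.0]]
wrist_force: [-0.1, -0.5, -0.3]
finger_gap: 0.0312
```

```bash
python3 - <<'E'
from h import *
plan([.484,-.2535,.25],20.4)
s,p=shot("wrist","q_wrist")
E
```

```text
rot tool deg [ 0.14  0.28 -0.24] | shift cm now-axes [ 0.09 -0.03  1.86] | after-rot axes [ 0.08 -0.03  1.86] | tcp [ 0.4845 -0.2541  0.2686] gap 0.0312 F [-0.1 -0.5 -0.3] q [-0.24  0.29  0.82  1.67 -0.22  1.27  0.97]
```

View pics/q_wrist.png

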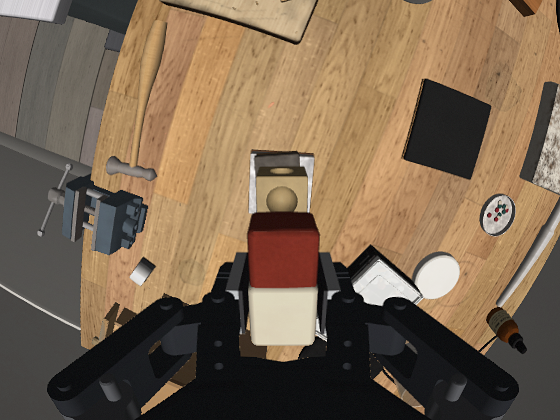

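Request:
apply_moves --moves '[[[3.3, 1.1, -0.5, 0, 0, 0, 1], [3.3, 1.1, -0.5, 0, 0, 0, 1], [3.3, 1.1, -0.5, 0, 0, 0, 1], [3.3, 1.1, -0.5, 0, 0, 0, 1], [3.3, 1.1, -0.5, 0, 0, 0, 1], [3.3, 1.1, 0, 0, 0, 0, 1], [3.3, 1.1, 0, 0, 0, 0, 1], [3.3, 1.1, 0, 0, 0, 0, 1], [3.3, 1.1, 0, 0, 0, 0, 1], [3.3, 1.1, 0, 0, 0, 0, 1], [3.3, 1.1, 0, 0, 0, 0, 1], [3.3, 1.1, 0, 0, 0, 0, 1], [3.3, 1.1, 0, 0, 0, 0, 1], [3.3, 1.1, 0, 0, 0, 0, 1], [0, 0, 0, 0, 0, 0, 1]]]'

```text
time_s: 18.5
tcp_pos: [0.4622, 0.2516, 0.2788]
ee_rot: [[-0.336, 0.942, -0.012], [0.942, 0.335, -0.008], [-0.004, -0.014, -1.0]]
wrist_force: [-1.2, 0.6, -1.6]
finger_gap: 0.0308
```

Request:
apply_moves --moves '[[[0, 0, 0, 0, 0, -7, 1], [0, 0, 0, 0, 0, -7, 1], [0, 0, 0, 0, 0, -7, 1], [0, 0, 0, 0, 0, -7, 1], [0, 0, 0, 0, 0, -7, 1], [0, 0, 0, 0, 0, -7, 1], [0, 0, 0, 0, 0, -7, 1], [0, 0, 0, 0, 0, -7, 1], [0, 0, 0, 0, 0, -7, 1], [0, 0, 0, 0, 0, -7, 1], [0, 0, 0, 0, 0, -7, 1], [0, 0, 0, 0, 0, 0, 1], [0, 0, 0, 0, 0, 0, 1]]]'

```text
time_s: 19.58
tcp_pos: [0.4553, 0.2511, 0.2642]
ee_rot: [[-0.989, -0.142, -0.032], [-0.142, 0.99, -0.023], [0.035, -0.019, -0.999]]
wrist_force: [-1.4, 0.1, -1.0]
finger_gap: 0.0312
```

```bash
python3 - <<'E'
from h import *
plan([.472,.2725,.25],99)
s,p=shot("wrist","r_wrist")
E
```

```text
rot tool deg [-1.06 -2.   -0.83] | shift cm now-axes [-2.01  1.91  1.31] | after-rot axes [-1.99  1.85  1.42] | tcp [0.4553 0.2511 0.2642] gap 0.0312 F [-1.4  0.1 -1. ] q [-0.83  0.21  0.3   1.7  -0.06  1.28  1.2 ]
```

View pics/r_wrist.png

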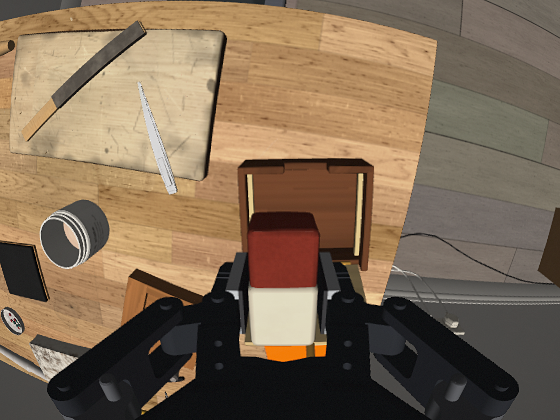

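Request:
apply_moves --moves '[[[0, 0, 0, -1.1, -2.0, -0.8, 1], [-1.0, 0.9, 0.7, 0, 0, 0, 1], [-1.0, 0.9, 1.5, 0, 0, 0, 1], [0, 0, 2.5, 0, 0, 0, 1], [0, 0, 2.5, 0, 0, 0, 1], [0, 0, 2.0, 0, 0, 0, 1], [0, 0, 1.0, 0, 0, 0, 1], [0, 0, 0, 0, 0, 0, 1], [0, 0, 0, 0, 0, 0, 1]]]'

```text
time_s: 20.38
tcp_pos: [0.4734, 0.2724, 0.1581]
ee_rot: [[-0.992, -0.124, 0.002], [-0.124, 0.992, 0.002], [-0.002, 0.002, -1.0]]
wrist_force: [0.4, -0.4, 0.3]
finger_gap: 0.0314
```

```bash
python3 - <<'E'
from h import *
plan([.473,.273,.084],99)
s,p=shot("wrist","s_wrist")
E
```

```text
rot tool deg [ 0.09  0.14 -1.85] | shift cm now-axes [0.05 0.05 7.41] | after-rot axes [0.03 0.06 7.41] | tcp [0.4734 0.2724 0.1581] gap 0.0314 F [ 0.4 -0.4  0.3] q [-0.82  0.34  0.29  1.79 -0.11  1.03  1.21]
```

View pics/s_wrist.png

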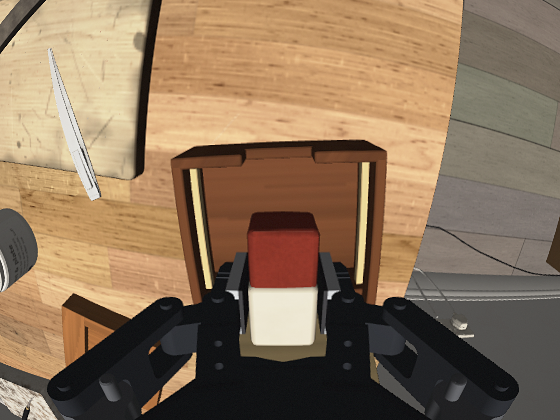

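Request:
apply_moves --moves '[[[0, 0, 1.5, 0, 0, -1.8, 1], [0, 0, 1.7, 0, 0, 0, 1], [0, 0, 1.7, 0, 0, 0, 1], [0, 0, 1.0, 0, 0, 0, 1], [0, 0, 0.5, 0, 0, 0, 1], [0, 0, 0, 0, 0, 0, 1], [0, 0, 0, 0, 0, 0, 1]]]'

```text
time_s: 21.02
tcp_pos: [0.4791, 0.2759, 0.102]
ee_rot: [[-0.988, -0.153, 0.015], [-0.153, 0.988, 0.012], [-0.017, 0.009, -1.0]]
wrist_force: [0.6, -0.1, -0.7]
finger_gap: 0.0316
```

```bash
python3 - <<'E'
from h import *
plan([.473,.273,.084],99)
E
```

```text
rot tool deg [ 0.53  0.98 -0.21] | shift cm now-axes [ 0.68 -0.21  1.79] | after-rot axes [ 0.65 -0.19  1.8 ] | tcp [0.4791 0.2759 0.102 ] gap 0.0316 F [ 0.6 -0.1 -0.7] q [-0.8   0.42  0.27  1.83 -0.14  0.9   1.26]
```

Request:
apply_moves --moves '[[[0.6, -0.2, 0.3, 0.6, 1.0, -0.2, 1], [0.1, 0, 0.6, 0.1, 0.2, 0, 1], [0, 0, 0.5, 0, 0, 0, 1], [0, 0, 0, 0, 0, 0, 1], [0, 0, 0, 0, 0, 0, 1]]]'

```text
time_s: 21.43
tcp_pos: [0.4733, 0.2736, 0.0897]
ee_rot: [[-0.988, -0.156, -0.002], [-0.156, 0.988, -0.002], [0.002, -0.002, -1.0]]
wrist_force: [-0.1, -0.6, -1.4]
finger_gap: 0.0312
```

```bash
python3 - <<'E'
from h import *
plan([.473,.273,.083],99)
E
```

```text
rot tool deg [-0.11 -0.12  0.  ] | shift cm now-axes [ 0.03 -0.05  0.67] | after-rot axes [ 0.04 -0.05  0.67] | tcp [0.4733 0.2736 0.0897] gap 0.0312 F [-0.1 -0.6 -1.4] q [-0.8   0.43  0.26  1.84 -0.14  0.89  1.26]
```

Request:
apply_moves --moves '[[[0, 0, 0.3, 0, 0, 0, 1], [0, 0, 0.3, 0, 0, 0, 1], [0, 0, 0.2, 0, 0, 0, 1], [0, 0, 0, 0, 0, 0, 1], [0, 0, 0, 0, 0, 0, 1]]]'

```text
time_s: 21.85
tcp_pos: [0.474, 0.2737, 0.0843]
ee_rot: [[-0.988, -0.156, -0.001], [-0.156, 0.988, -0.0], [0.001, -0.0, -1.0]]
wrist_force: [-0.3, 0.0, -1.2]
finger_gap: 0.0312
```

Request:
apply_moves --moves '[[[0, 0, 0.15, 0, 0, 0, 1], [0, 0, 0.1, 0, 0, 0, 1], [0, 0, 0, 0, 0, 0, 1]]]'

```text
time_s: 22.1
tcp_pos: [0.4743, 0.2737, 0.0837]
ee_rot: [[-0.988, -0.155, -0.0], [-0.155, 0.988, 0.001], [0.0, 0.001, -1.0]]
wrist_force: [-0.1, 0.1, -2.0]
finger_gap: 0.0312
```

Request:
apply_moves --moves '[[[0, 0, 0.2, 0, 0, 0, 1], [0, 0, 0.15, 0, 0, 0, 1], [0, 0, 0, 0, 0, 0, 0.4], [0, 0, 0, 0, 0, 0, 0.4], [0, 0, 0, 0, 0, 0, 0.4], [0, 0, 0, 0, 0, 0, 0.4], [0, 0, 0, 0, 0, 0, 0.4]]]'

```text
time_s: 22.68
tcp_pos: [0.4748, 0.274, 0.0829]
ee_rot: [[-0.988, -0.155, 0.0], [-0.155, 0.988, 0.002], [-0.001, 0.002, -1.0]]
wrist_force: [-0.6, 0.5, -0.6]
finger_gap: 0.0511
```

Request:
apply_moves --moves '[[[0, 0, -2.0, 0, 0, 0, 0.4], [0, 0, -3.0, 0, 0, 0, 0.4], [0, 0, -3.5, 0, 0, 0, 0.2], [0, 0, -3.5, 0, 0, 0, 0], [0, 0, -3.5, 0, 0, 0, 0], [0, 0, -3.5, 0, 0, 0, 0], [0, 0, -2.0, 0, 0, 0, 0], [0, 0, 0, 0, 0, 0, 0], [0, 0, 0, 0, 0, 0, 0]]]'

```text
time_s: 23.43
tcp_pos: [0.4733, 0.2727, 0.2979]
ee_rot: [[-0.988, -0.155, -0.006], [-0.155, 0.988, -0.004], [0.007, -0.003, -1.0]]
wrist_force: [-0.1, 0.4, -0.8]
finger_gap: 0.0855
```

```bash
python3 - <<'E'
from h import *
plan([.5596,.2849,.30],99)
s,p=shot("wrist","t_wrist")
E
```

```text
rot tool deg [-0.16 -0.39 -0.07] | shift cm now-axes [-8.71 -0.14 -0.27] | after-rot axes [-8.72 -0.15 -0.21] | tcp [0.4733 0.2727 0.2979] gap 0.0855 F [-0.1  0.4 -0.8] q [-0.83  0.22  0.3   1.61 -0.07  1.33  1.2 ]
```

View pics/t_wrist.png

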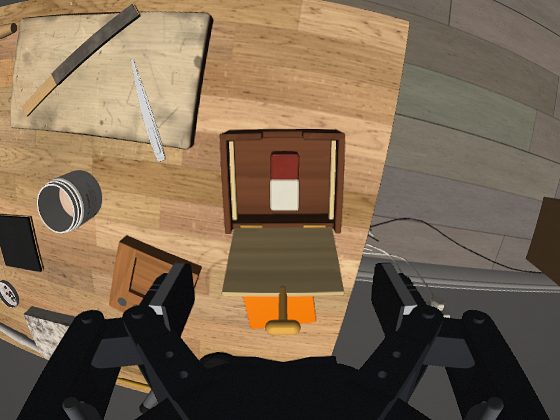

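Request:
apply_moves --moves '[[[-2.9, 0, 0, 0, -0.4, 0, 0], [-2.9, 0, 0, 0, 0, 0, 0], [-2.7, 0, 0, 0, 0, 0, 0], [0, 0, 0, 0, 0, 0, 0], [0, 0, 0, 0, 0, 0, 0]]]'

```text
time_s: 23.9
tcp_pos: [0.5571, 0.2861, 0.2874]
ee_rot: [[-0.987, -0.158, -0.011], [-0.158, 0.987, -0.009], [0.013, -0.007, -1.0]]
wrist_force: [-0.1, 0.1, 0.6]
finger_gap: 0.0857
```

```bash
python3 - <<'E'
from h import *
plan([.5596,.2849,.2193],99)
E
```

```text
rot tool deg [-0.42 -0.73  0.08] | shift cm now-axes [-0.32 -0.11  6.81] | after-rot axes [-0.23 -0.16  6.81] | tcp [0.5571 0.2861 0.2874] gap 0.0857 F [-0.1  0.1  0.6] q [-0.76  0.41  0.32  1.39 -0.13  1.37  1.3 ]
```

Request:
apply_moves --moves '[[[-0.2, -0.15, 1.3, -0.5, -0.9, 0, 0], [0, 0, 2.0, 0, 0, 0, 0], [0, 0, 2.0, 0, 0, 0, 0], [0, 0, 1.5, 0, 0, 0, 0], [0, 0, 0, 0, 0, 0, 0], [0, 0, 0, 0, 0, 0, 0]]]'

```text
time_s: 24.4
tcp_pos: [0.5542, 0.2834, 0.2092]
ee_rot: [[-0.987, -0.158, -0.007], [-0.158, 0.987, -0.004], [0.008, -0.002, -1.0]]
wrist_force: [0.4, -0.2, 0.3]
finger_gap: 0.0852
```

```bash
python3 - <<'E'
from h import *
plan([.5596,.2849,.2193],99)
s,p=shot("wrist","u_wrist")
E
```

```text
rot tool deg [-0.14 -0.44  0.08] | shift cm now-axes [-0.55  0.06 -1.02] | after-rot axes [-0.56  0.06 -1.01] | tcp [0.5542 0.2834 0.2092] gap 0.0852 F [ 0.4 -0.2  0.3] q [-0.75  0.45  0.31  1.51 -0.14  1.21  1.31]
```

View pics/u_wrist.png

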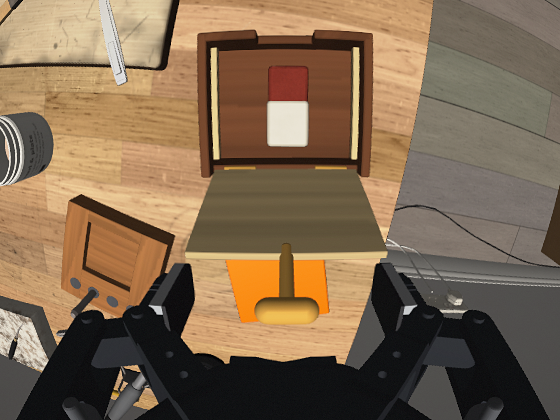

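Request:
apply_moves --moves '[[[-0.6, 0.1, -0.9, 0, -0.4, 0, 0], [-0.1, 0, -0.2, 0, 0, 0, 0], [0, 0, 0, 0, 0, 0, 0], [0, 0, 0, 0, 0, 0, 0]]]'

```text
time_s: 24.78
tcp_pos: [0.5622, 0.2866, 0.225]
ee_rot: [[-0.987, -0.159, 0.004], [-0.159, 0.987, 0.0], [-0.004, -0.0, -1.0]]
wrist_force: [-0.5, -0.4, -0.1]
finger_gap: 0.0854
```

```bash
python3 - <<'E'
from h import *
plan([.5596,.2849,.2193],99)
s,p=shot("wrist","v_wrist")
E
```

```text
rot tool deg [-0.03  0.23  0.13] | shift cm now-axes [ 0.29 -0.13  0.57] | after-rot axes [ 0.29 -0.13  0.57] | tcp [0.5622 0.2866 0.225 ] gap 0.0854 F [-0.5 -0.4 -0.1] q [-0.75  0.45  0.31  1.48 -0.14  1.23  1.31]
```

View pics/v_wrist.png

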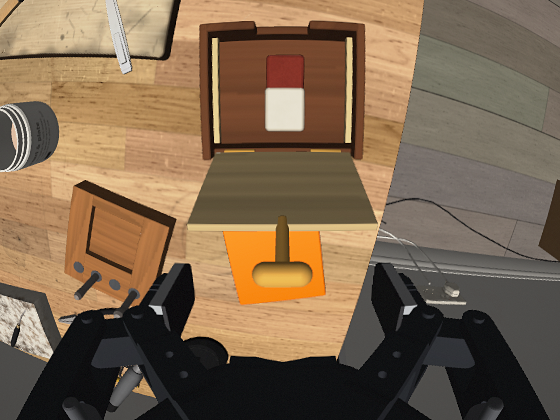

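Request:
apply_moves --moves '[[[0.3, 0, 0.5, 0, 0.2, 0, 0], [0, 0, 0, 0, 0, 0, 1], [0, 0, 0, 0, 0, 0, 1], [0, 0, 0, 0, 0, 0, 1], [0, 0, 0, 0, 0, 0, 1], [0, 0, 0, 0, 0, 0, 1], [0, 0, 0, 0, 0, 0, 1], [0, 0, 0, 0, 0, 0, 1], [0, 0, 0, 0, 0, 0, 1], [0, 0, 0, 0, 0, 0, 1], [0, 0, 0, 0, 0, 0, 1]]]' --newtons 35

```text
time_s: 25.75
tcp_pos: [0.5591, 0.2858, 0.2202]
ee_rot: [[-0.987, -0.158, 0.001], [-0.158, 0.987, -0.0], [-0.001, -0.0, -1.0]]
wrist_force: [-0.8, 0.1, 0.1]
finger_gap: 0.025
```

```bash
python3 - <<'E'
from h import *
plan([.5596,.2849,.2193],99)
s,p=shot("wrist","w_wrist")
E
```

```text
rot tool deg [-0.01  0.05  0.11] | shift cm now-axes [-0.04 -0.1   0.09] | after-rot axes [-0.04 -0.1   0.09] | tcp [0.5591 0.2858 0.2202] gap 0.025 F [-0.8  0.1  0.1] q [-0.75  0.45  0.31  1.49 -0.14  1.22  1.31]
```

View pics/w_wrist.png

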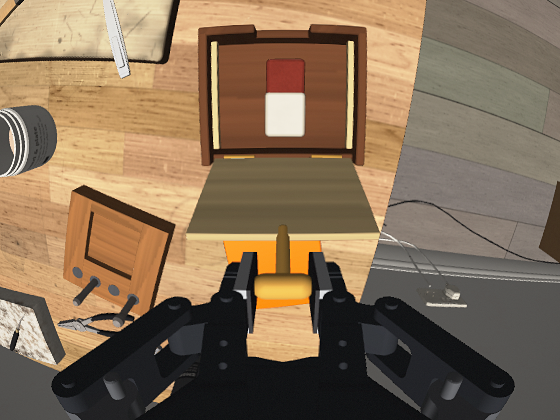

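Request:
apply_moves --moves '[[[1.1, 0, -0.27, 0, 0, 0, 1], [1.12, 0, -0.17, 0, 0, 0, 1], [1.14, 0, -0.07, 0, 0, 0, 1], [1.13, 0, 0.03, 0, 0, 0, 1], [1.12, 0, 0.13, 0, 0, 0, 1], [1.12, 0, 0.23, 0, 0, 0, 1], [1.09, 0, 0.31, 0, 0, 0, 1], [1.05, 0, 0.42, 0, 0, 0, 1], [1.01, 0, 0.51, 0, 0, 0, 1], [0.96, 0, 0.6, 0, 0, 0, 1], [0.91, 0, 0.68, 0, 0, 0, 1], [0.86, 0, 0.75, 0, 0, 0, 1], [0, 0, 0, 0, 0, 0, 1], [0, 0, 0, 0, 0, 0, 1]]]'

```text
time_s: 26.97
tcp_pos: [0.4347, 0.2653, 0.1902]
ee_rot: [[-0.988, -0.156, 0.015], [-0.156, 0.988, 0.006], [-0.016, 0.003, -1.0]]
wrist_force: [0.8, 0.3, -0.3]
finger_gap: 0.025
```

```bash
python3 - <<'E'
from h import *
s0=np.array([.3958,.259,.0943]);s=manip.state()
d=np.array(s["tcp_pos"])-s0; f=d@[.988,.156,0];u=d[2];print(f,u,d@[-.156,.988,0],"theta",np.degrees(np.arctan2(u,.130-f)),"r",np.hypot(u,.13-f))
plan([.3958,.259,.0943],99)
E
```

```text
0.039411587286166 0.09589419141885308 0.000122275019425703 theta 46.629732371937514 r 0.13191647533908551
rot tool deg [ 0.2   0.92 -0.04] | shift cm now-axes [ 4.09 -0.05  9.53] | after-rot axes [ 3.94 -0.01  9.59] | tcp [0.4347 0.2653 0.1902] gap 0.025 F [ 0.8  0.3 -0.3] q [-0.87  0.22  0.29  1.86 -0.07  1.06  1.17]
```

Request:
apply_moves --moves '[[[0.75, 0, 0.82, 0, 0.4, 0, 1], [0.68, 0, 0.88, 0, 0.4, 0, 1], [0.62, 0, 0.95, 0, 0.1, 0, 1], [0.55, 0, 1.0, 0, 0, 0, 1], [0.45, 0, 1.04, 0, 0, 0, 1], [0.36, 0, 1.07, 0, 0, 0, 1], [0.27, 0, 1.1, 0, 0, 0, 1], [0.17, 0, 1.0, 0, 0, 0, 1], [0, 0, 0, 0, 0, 0, 1], [0, 0, 0, 0, 0, 0, 1]]]'

```text
time_s: 27.8
tcp_pos: [0.3965, 0.259, 0.1071]
ee_rot: [[-0.988, -0.153, 0.001], [-0.153, 0.988, 0.004], [-0.002, 0.004, -1.0]]
wrist_force: [-1.0, 0.4, 1.7]
finger_gap: 0.0249
```

```bash
python3 - <<'E'
from h import *
plan([.3958,.259,.0943],99)
s,p=shot("wrist","x_wrist")
E
```

```text
rot tool deg [ 0.22  0.09 -0.19] | shift cm now-axes [0.07 0.01 1.28] | after-rot axes [0.07 0.01 1.28] | tcp [0.3965 0.259  0.1071] gap 0.0249 F [-1.   0.4  1.7] q [-0.88  0.27  0.26  2.02 -0.09  0.86  1.16]
```

View pics/x_wrist.png

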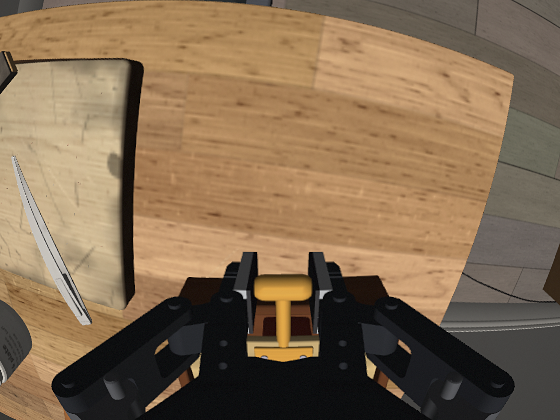

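Nearly shut; bring it the rest down, release, rise.

Request:
apply_moves --moves '[[[0.05, 0, 0.6, 0, 0, 0, 1], [0.02, 0, 0.6, 0, 0, 0, 1], [0, 0, 0.4, 0, 0, 0, 1], [0, 0, 0, 0, 0, 0, 1], [0, 0, 0, 0, 0, 0, 1]]]'

```text
time_s: 28.27
tcp_pos: [0.3965, 0.259, 0.0918]
ee_rot: [[-0.988, -0.153, 0.002], [-0.153, 0.988, 0.005], [-0.003, 0.005, -1.0]]
wrist_force: [-1.6, -0.4, -0.4]
finger_gap: 0.0255
```

Request:
apply_moves --moves '[[[0, 0, 0, 0, 0, 0, 0], [0, 0, 0, 0, 0, 0, 0], [0, 0, 0, 0, 0, 0, 0], [0, 0, 0, 0, 0, 0, 0], [0, 0, 0, 0, 0, 0, 0], [0, 0, -2.5, 0, 0, 0, 0], [0, 0, -3.5, 0, 0, 0, 0], [0, 0, -3.5, 0, 0, 0, 0], [0, 0, -3.5, 0, 0, 0, 0], [0, 0, -3.5, 0, 0, 0, 0], [0, 0, -3.5, 0, 0, 0, 0], [0, 0, -1.0, 0, 0, 0, 0], [0, 0, 0, 0, 0, 0, 0]]]'

```text
time_s: 29.35
tcp_pos: [0.3946, 0.2572, 0.3096]
ee_rot: [[-0.988, -0.153, -0.001], [-0.153, 0.988, 0.002], [0.001, 0.002, -1.0]]
wrist_force: [-0.5, -0.1, -0.2]
finger_gap: 0.0851
```

```bash
python3 - <<'E'
from h import *
plan([.47,-.25,.30],20)
s,p=shot("wrist","y_wrist")
E
```

```text
rot tool deg [ 0.08 -0.14 78.82] | shift cm now-axes [  0.32 -51.28   0.84] | after-rot axes [-50.24 -10.26   0.96] | tcp [0.3946 0.2572 0.3096] gap 0.0851 F [-0.5 -0.1 -0.2] q [-0.91  0.04  0.28  1.78 -0.01  1.33  1.09]
```

View pics/y_wrist.png

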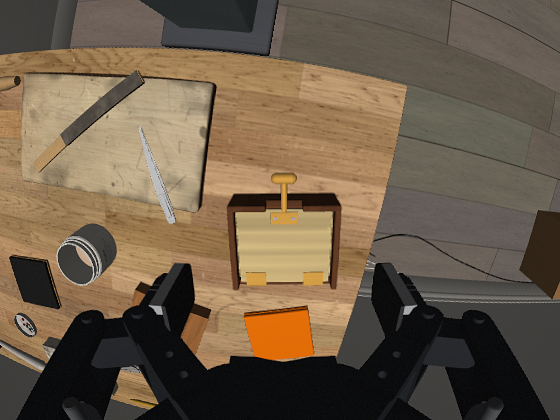

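Request:
apply_moves --moves '[[[-1.5, -3.5, 0, 0, 0, 0, 0], [-1.5, -3.5, 0, 0, 0, 0, 0], [-1.5, -3.5, 0, 0, 0, 0, 0], [-1.5, -3.5, 0, 0, 0, 0, 0], [0, -3.7, 0, 0, 0, 0, 0], [0, -3.7, 0, 0, 0, 0, 0], [0, -3.7, 0, 0, 0, 0, 0], [0, -3.7, 0, 0, 0, 0, 0], [0, -3.7, 0, 0, 0, 0, 0], [0, -3.7, 0, 0, 0, 0, 0], [1.5, -3.5, 0, 0, 0, 0, 0], [1.5, -3.5, 0, 0, 0, 0, 0], [1.5, -3.5, 0, 0, 0, 0, 0], [1.5, -3.5, 0, 0, 0, 0, 0], [0, 0, 0, 0, 0, 0, 0]]]'

```text
time_s: 30.65
tcp_pos: [0.4682, -0.2572, 0.2821]
ee_rot: [[-0.985, -0.167, -0.036], [-0.167, 0.986, -0.007], [0.036, -0.001, -0.999]]
wrist_force: [-0.9, -0.7, 0.5]
finger_gap: 0.0855
```

Request:
apply_moves --moves '[[[0, 0, 0, 0, 0, 7, 0], [0, 0, 0, 0, 0, 7, 0], [0, 0, 0, 0, 0, 7, 0], [0, 0, 0, 0, 0, 7, 0], [0, 0, 0, 0, 0, 7, 0], [0, 0, 0, 0, 0, 7, 0], [0, 0, 0, 0, 0, 7, 0], [0, 0, 0, 0, 0, 7, 0], [0, 0, 0, 0, 0, 7, 0], [0, 0, 0, 0, 0, 7, 0], [0, 0, 0, 0, 0, 7, 0], [0, 0, 0, 0, 0, 0, 0], [0, 0, 0, 0, 0, 0, 0]]]'

```text
time_s: 31.73
tcp_pos: [0.4562, -0.259, 0.2576]
ee_rot: [[-0.357, 0.931, -0.071], [0.934, 0.357, -0.004], [0.021, -0.068, -0.997]]
wrist_force: [0.4, 0.7, -0.2]
finger_gap: 0.0858
```

```bash
python3 - <<'E'
from h import *
plan([.475,-.25,.30],20)
E
```

```text
rot tool deg [-3.88 -1.19  0.95] | shift cm now-axes [ 0.26  1.79 -4.37] | after-rot axes [ 0.21  2.08 -4.24] | tcp [ 0.4562 -0.259   0.2576] gap 0.0858 F [ 0.4  0.7 -0.2] q [-0.35  0.34  0.98  1.7  -0.24  1.31  1.05]
```

Request:
apply_moves --moves '[[[0, 0, 0, -4.0, -1.2, 1.0, 0], [0.1, 1.0, -1.5, 0, 0, 0, 0], [0.1, 1.1, -1.5, 0, 0, 0, 0], [0, 0, -0.5, 0, 0, 0, 0], [0, 0, 0, 0, 0, 0, 0]]]'

```text
time_s: 32.15
tcp_pos: [0.4718, -0.2486, 0.2869]
ee_rot: [[-0.357, 0.934, -0.007], [0.934, 0.357, 0.003], [0.005, -0.005, -1.0]]
wrist_force: [0.1, -0.5, -0.0]
finger_gap: 0.0853
```

```bash
python3 - <<'E'
from h import *
plan([.475,-.25,.30],20)
s,p=shot("wrist","z_wrist")
det(p,["dapping_block","emery_block","steel_block"])
I=p["img"][130:270,210:350,::-1]
cv2.imwrite("pics/z1.png",cv2.resize(I,None,fx=4.2,fy=4.2,interpolation=cv2.INTER_CUBIC))
E
```

```text
rot tool deg [-0.3  -0.31  0.9 ] | shift cm now-axes [-0.24  0.24 -1.32] | after-rot axes [-0.24  0.25 -1.31] | tcp [ 0.4718 -0.2486  0.2869] gap 0.0853 F [ 0.1 -0.5 -0. ] q [-0.38  0.29  0.99  1.68 -0.24  1.32  1.01]
dapping_block [([294.0, 196.9], 0.62)] [([269.0, 174.0, 49.0, 55.0], 0.95)]
emery_block [] [([268.0, 162.0, 45.0, 72.0], 0.77), ([389.0, 0.0, 77.0, 22.0], 0.2)]
steel_block [] [([260.0, 157.0, 63.0, 59.0], 0.91)]
```

View pics/z1.png

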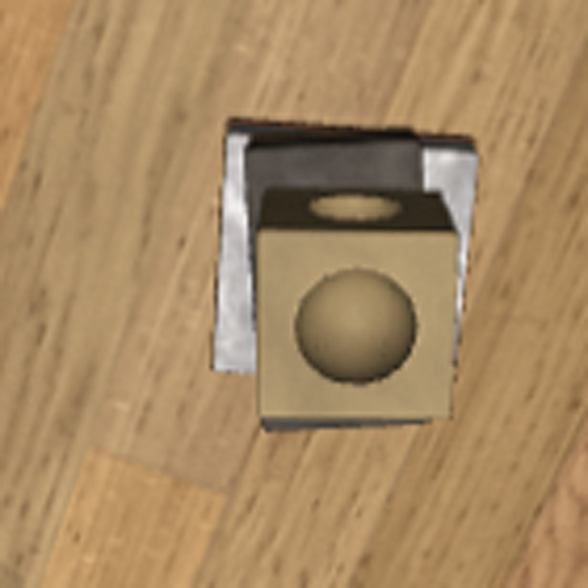

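```bash
python3 - <<'E'
from h import *
s,p=shot("wrist","z2"); 
f=lambda a:np.array(a)/4.2+[210,130]
h=.021;q=wfit(s,p,[(-h,h,.086),(h,h,.086),(h,-h,.086),(-h,-h,.086)],f([(257,232),(460,232),(452,415),(260,418)]),[.48,-.25,.35])
plan([q[0],q[1],.18],np.degrees(q[2]))
E
```

```text
fit [ 0.4831 -0.2536] yaw deg 20.89 res px [-0.5 -0.8  0.3 -0.8  0.7  1.2 -0.5  0.6]
rot tool deg [-0.34 -0.37 -0.17] | shift cm now-axes [-0.96  0.95 10.61] | after-rot axes [-0.9   0.89 10.62] | tcp [ 0.4716 -0.2484  0.2862] gap 0.0852 F [-0.2 -0.1 -0.2] q [-0.38  0.29  0.99  1.68 -0.25  1.32  1.01]
```

Request:
apply_moves --moves '[[[-0.45, 0.45, 1.5, -0.3, -0.4, -0.2, 0], [-0.45, 0.45, 2.5, 0, 0, 0, 0], [0, 0, 2.5, 0, 0, 0, 0], [0, 0, 2.5, 0, 0, 0, 0], [0, 0, 1.5, 0, 0, 0, 0], [0, 0, 0, 0, 0, 0, 0], [0, 0, 0, 0, 0, 0, 0]]]'

```text
time_s: 33.13
tcp_pos: [0.484, -0.2549, 0.1775]
ee_rot: [[-0.358, 0.934, 0.002], [0.934, 0.358, -0.002], [-0.003, 0.001, -1.0]]
wrist_force: [-0.0, -0.8, 0.5]
finger_gap: 0.0855
```

```bash
python3 - <<'E'
from h import *
plan([.4831,-.2536,.129],20.9)
s,p=shot("wrist","a1_wrist")
E
```

```text
rot tool deg [0.08 0.17 0.06] | shift cm now-axes [ 0.17 -0.04  4.85] | after-rot axes [ 0.15 -0.04  4.85] | tcp [ 0.484  -0.2549  0.1775] gap 0.0855 F [-0.  -0.8  0.5] q [-0.29  0.43  0.91  1.79 -0.38  1.11  1.11]
```

View pics/a1_wrist.png

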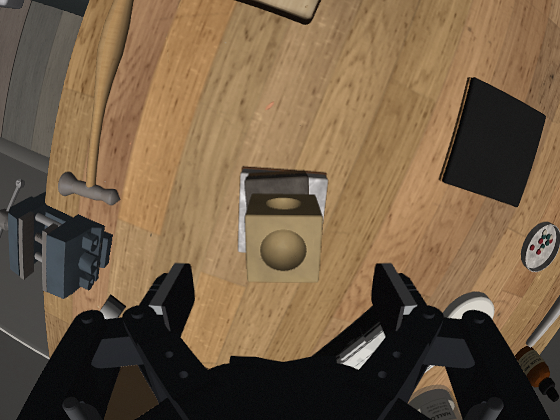

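Block centred under the jaws at (284,248). Descend.

Request:
apply_moves --moves '[[[0.15, 0, 1.2, 0.1, 0.2, 0, 0], [0, 0, 1.4, 0, 0, 0, 0], [0, 0, 1.3, 0, 0, 0, 0], [0, 0, 0.8, 0, 0, 0, 0], [0, 0, 0, 0, 0, 0, 0], [0, 0, 0, 0, 0, 0, 0]]]'

```text
time_s: 33.68
tcp_pos: [0.4861, -0.2541, 0.1314]
ee_rot: [[-0.359, 0.933, 0.007], [0.933, 0.359, -0.001], [-0.003, 0.006, -1.0]]
wrist_force: [-0.6, -0.5, 0.8]
finger_gap: 0.085
```

```bash
python3 - <<'E'
from h import *
plan([.4831,-.2536,.129],20.9)
E
```

```text
rot tool deg [0.34 0.19 0.14] | shift cm now-axes [ 0.16 -0.26  0.24] | after-rot axes [ 0.16 -0.26  0.24] | tcp [ 0.4861 -0.2541  0.1314] gap 0.085 F [-0.6 -0.5  0.8] q [-0.25  0.49  0.87  1.83 -0.44  1.02  1.16]
```

Request:
apply_moves --moves '[[[0.15, -0.25, 0.2, 0.3, 0.2, 0, 0], [0, 0, 0, 0, 0, 0, 0], [0, 0, 0, 0, 0, 0, 1], [0, 0, 0, 0, 0, 0, 1], [0, 0, 0, 0, 0, 0, 1], [0, 0, 0, 0, 0, 0, 1], [0, 0, 0, 0, 0, 0, 1], [0, 0, 0, 0, 0, 0, 1], [0, 0, 0, 0, 0, 0, 1], [0, 0, 0, 0, 0, 0, 1], [0, 0, 0, 0, 0, 0, 1], [0, 0, 0, 0, 0, 0, 1]]]' --newtons 60

```text
time_s: 34.68
tcp_pos: [0.484, -0.2542, 0.1315]
ee_rot: [[-0.359, 0.933, 0.003], [0.933, 0.359, -0.0], [-0.002, 0.003, -1.0]]
wrist_force: [0.2, 0.3, 0.7]
finger_gap: 0.0411
```

Request:
apply_moves --moves '[[[0, 0, -1.0, 0, 0, 0, 1], [0, 0, -2.0, 0, 0, 0, 1], [0, 0, -3.0, 0, 0, 0, 1], [0, 0, -3.0, 0, 0, 0, 1], [0, 0, -3.0, 0, 0, 0, 1], [0, 0, -3.0, 0, 0, 0, 1], [0, 0, -1.5, 0, 0, 0, 1], [0, 0, 0, 0, 0, 0, 1], [0, 0, 0, 0, 0, 0, 1]]]'

```text
time_s: 35.43
tcp_pos: [0.4784, -0.2526, 0.3018]
ee_rot: [[-0.355, 0.935, -0.011], [0.935, 0.356, 0.005], [0.008, -0.009, -1.0]]
wrist_force: [-0.2, -0.0, -5.2]
finger_gap: 0.041
```

```bash
python3 - <<'E'
from h import *
plan([.52,.08,.28],20.9)
s,p=shot("wrist","a2_wrist")
t=manip.camera("top")
print(ray(t,(219.7,147.7),.016))
I=cv2.resize(t["img"][95:180,180:265,::-1],None,fx=7,fy=7,interpolation=cv2.INTER_CUBIC);cv2.imwrite("pics/a3.png",I)
E
```

```text
rot tool deg [-0.5  -0.48 -0.08] | shift cm now-axes [29.59 15.73  2.29] | after-rot axes [29.59 15.75  2.18] | tcp [ 0.4784 -0.2526  0.3018] gap 0.041 F [-0.2 -0.  -5.2] q [-0.37  0.3   0.99  1.63 -0.25  1.36  1.02]
[0.63102001 0.11842435 0.016     ]
```

View pics/a2_wrist.png

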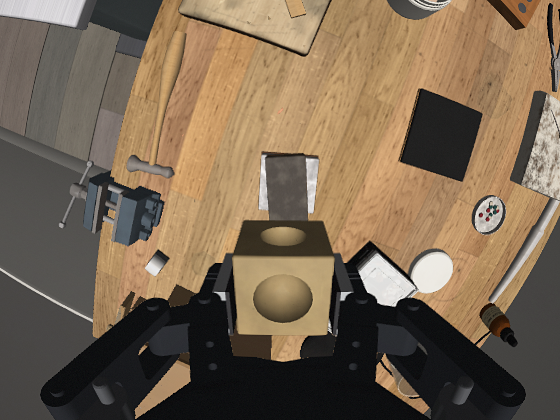

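View pics/a3.png

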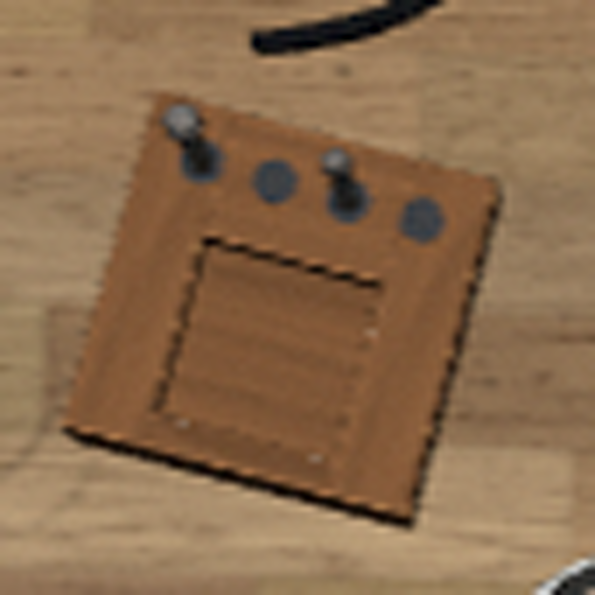

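```bash
cat >> h.py <<'E'
def tfit(p,pts,px,x0):
    from scipy.optimize import least_squares
    def f(q):
        c,n=np.cos(q[2]),np.sin(q[2])
        return np.concatenate([proj(p,[q[0]+c*a-n*b,q[1]+n*a+c*b,z])-u for (a,b,z),u in zip(pts,px)])
    r=least_squares(f,x0); print("fit",np.round(r.x[:2],4),"yaw deg",np.round(np.degrees(r.x[2]),2),"res px",np.round(r.fun,1)); return r.x
E
python3 - <<'E'
from h import *
t=manip.camera("top")
px=np.array([(160,95),(497,185),(413,522),(68,430)])/7+[180,95]
tfit(t,[(.071,.056,.024),(.071,-.056,.024),(-.041,-.056,.024),(-.041,.056,.024)],px,[.63,.118,-.26])
I=cv2.imread("pics/k_wrist.png")[165:285,95:215]
cv2.imwrite("pics/a4.png",cv2.resize(I,None,fx=5,fy=5,interpolation=cv2.INTER_CUBIC))
E
```

```text
fit [0.6343 0.1193] yaw deg -13.04 res px [-0.2 -0.2  0.8 -0.3 -0.1  0.  -0.5  0.4]
```

View pics/a4.png

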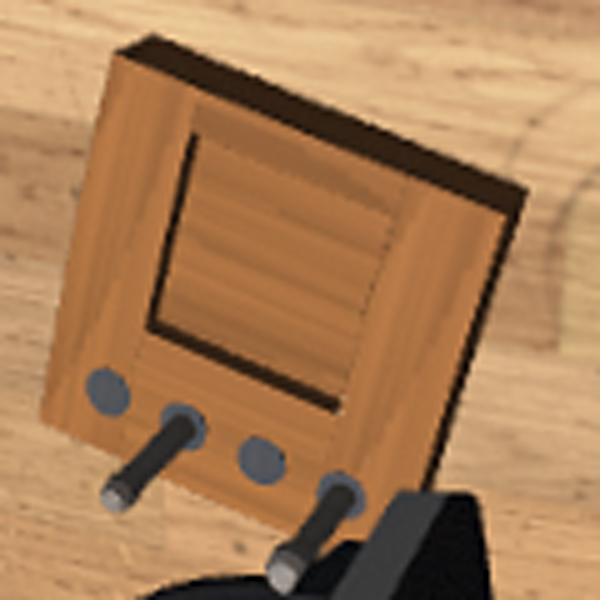

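```bash
python3 - <<'E'
from h import *
p=manip.camera("wrist")
R=np.array([[-0.987,-0.159,-0.013],[-0.159,0.987,-0.008],[0.014,-0.005,-1.0]])
s=dict(tcp_pos=[.5554,.2852,.3162],ee_rot=R)
px=np.array([(117,55),(510,215),(43,422),(195,132),(150,328),(340,408)])/5+[95,165]
wfit(s,p,[(-.041,-.056,.024),(-.041,.056,.024),(.071,-.056,.024),(-.029,-.029,.024),(.029,-.029,.024),(.029,.029,.024)],px,[.63,.118,-.26])
plan([.62,.118,.28],77)
E
```

```text
fit [0.6357 0.1245] yaw deg -13.14 res px [-0.6 -1.1  0.7 -0.3 -0.4  0.1 -0.3 -0.1 -0.3  0.5  0.6  1.3]
rot tool deg [ -0.32  -0.85 -56.17] | shift cm now-axes [29.53 26.45  1.99] | after-rot axes [-5.51 39.26  2.  ] | tcp [ 0.478  -0.2521  0.3   ] gap 0.0414 F [ 0.2  0.8 -5.1] q [-0.37  0.3   0.99  1.63 -0.26  1.36  1.02]
```

Request:
apply_moves --moves '[[[2.75, 2.25, -0.2, 0, 0, 0, 1], [2.75, 2.25, -0.2, 0, 0, 0, 1], [2.75, 2.25, -0.2, 0, 0, 0, 1], [2.75, 2.25, -0.2, 0, 0, 0, 1], [2.75, 2.25, -0.2, 0, 0, 0, 1], [2.75, 2.25, -0.2, 0, 0, 0, 1], [2.75, 2.25, -0.2, 0, 0, 0, 1], [2.75, 2.25, -0.2, 0, 0, 0, 1], [2.75, 2.25, -0.2, 0, 0, 0, 1], [2.75, 2.25, -0.2, 0, 0, 0, 1], [2.75, 2.25, -0.2, 0, 0, 0, 1], [0, 0, 0, 0, 0, 0, 1]]]'

```text
time_s: 36.63
tcp_pos: [0.6021, 0.133, 0.3018]
ee_rot: [[-0.344, 0.938, -0.043], [0.939, 0.344, 0.002], [0.017, -0.04, -0.999]]
wrist_force: [-1.2, 2.8, -6.7]
finger_gap: 0.0411
```

Request:
apply_moves --moves '[[[0, 0, 0, 0, 0, -7, 1], [0, 0, 0, 0, 0, -7, 1], [0, 0, 0, 0, 0, -7, 1], [0, 0, 0, 0, 0, -7, 1], [0, 0, 0, 0, 0, -7, 1], [0, 0, 0, 0, 0, -7, 1], [0, 0, 0, 0, 0, -7, 1], [0, 0, 0, 0, 0, -7, 1], [0, 0, 0, 0, 0, 0, 1], [0, 0, 0, 0, 0, 0, 1]]]'

```text
time_s: 37.47
tcp_pos: [0.5974, 0.1378, 0.2807]
ee_rot: [[-0.972, 0.223, -0.072], [0.224, 0.974, -0.011], [0.068, -0.027, -0.997]]
wrist_force: [-0.5, -0.1, -5.5]
finger_gap: 0.0412
```

```bash
python3 - <<'E'
from h import *
plan([.635,.122,.25],77)
s,p=shot("wrist","b2_wrist")
E
```

```text
rot tool deg [-1.57 -3.89  0.07] | shift cm now-axes [-4.22 -0.62  2.8 ] | after-rot axes [-4.02 -0.69  3.07] | tcp [0.5974 0.1378 0.2807] gap 0.0412 F [-0.5 -0.1 -5.5] q [-0.7   0.46  0.61  1.4  -0.26  1.43  1.26]
```

View pics/b2_wrist.png

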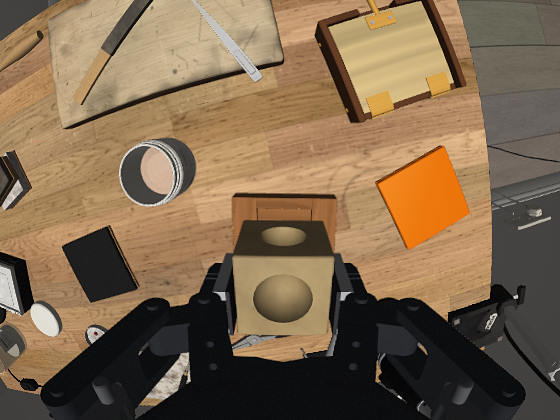

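Request:
apply_moves --moves '[[[0, 0, 0, -1.6, -3.9, 0, 1], [0, 0, 0, 0, -0.5, 0, 1], [0, 0, 1.0, 0, 0, 0, 1], [0, 0, 0, 0, 0, 0, 1], [0, 0, 0, 0, 0, 0, 1]]]'

```text
time_s: 37.93
tcp_pos: [0.5962, 0.1374, 0.2667]
ee_rot: [[-0.972, 0.237, 0.003], [0.237, 0.972, -0.004], [-0.004, -0.003, -1.0]]
wrist_force: [-0.0, 0.4, -4.7]
finger_gap: 0.0407
```

```bash
python3 - <<'E'
from h import *
plan([.635,.122,.25],77)
s,p=shot("wrist","b3_wrist")
I=p["img"][150:290,215:355,::-1]
cv2.imwrite("pics/b4.png",cv2.resize(I,None,fx=4.2,fy=4.2,interpolation=cv2.INTER_CUBIC))
E
```

```text
rot tool deg [-0.19  0.23 -0.7 ] | shift cm now-axes [-4.12 -0.57  1.69] | after-rot axes [-4.12 -0.63  1.67] | tcp [0.5962 0.1374 0.2667] gap 0.0407 F [-0.   0.4 -4.7] q [-0.74  0.42  0.62  1.49 -0.24  1.31  1.24]
```

View pics/b4.png

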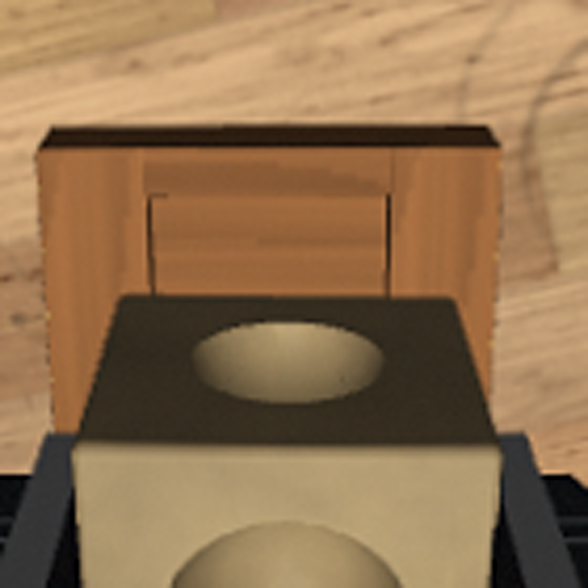

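```bash
python3 - <<'E'
from h import *
s,p=shot("wrist","b5")
px=np.array([(40,148),(498,147),(148,196),(390,194)])/4.2+[215,150]
wfit(s,p,[(-.041,-.056,.024),(-.041,.056,.024),(-.029,-.029,.024),(-.029,.029,.024)],px,[.63,.118,-.23])
E
```

```text
fit [0.6358 0.1232] yaw deg -13.49 res px [-1.6  0.1  1.7 -0.1 -0.2 -0.   0.2  0.3]
```

Request:
apply_moves --moves '[[[-2.1, -0.3, 0, 0, 0, -0.4, 1], [-2.0, -0.3, 0.5, 0, 0, 0, 1], [0, 0, 2.5, 0, 0, 0, 1], [0, 0, 2.5, 0, 0, 0, 1], [0, 0, 2.5, 0, 0, 0, 1], [0, 0, 2.0, 0, 0, 0, 1], [0, 0, 0, 0, 0, 0, 1], [0, 0, 0, 0, 0, 0, 1]]]'

```text
time_s: 38.7
tcp_pos: [0.6399, 0.1219, 0.165]
ee_rot: [[-0.973, 0.229, 0.004], [0.229, 0.973, -0.004], [-0.005, -0.003, -1.0]]
wrist_force: [-0.3, 0.5, -4.8]
finger_gap: 0.0409
```

```bash
python3 - <<'E'
from h import *
plan([.636,.1225,.1035],76.6)
s,p=shot("wrist","b6_wrist")
E
```

```text
rot tool deg [-0.17  0.29  0.13] | shift cm now-axes [ 0.42 -0.01  6.15] | after-rot axes [ 0.39 -0.03  6.15] | tcp [0.6399 0.1219 0.165 ] gap 0.0409 F [-0.3  0.5 -4.8] q [-0.64  0.59  0.58  1.49 -0.33  1.16  1.34]
```

View pics/b6_wrist.png

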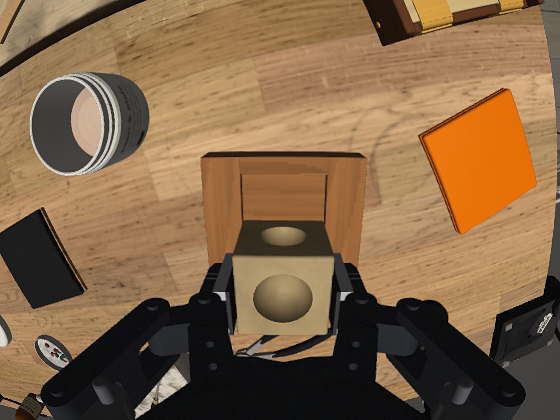

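Request:
apply_moves --moves '[[[0.4, 0, 1.0, 0, 0.3, 0, 1], [0.1, 0, 1.5, 0, 0, 0, 1], [0.1, 0, 1.2, 0, 0, 0, 1], [0, 0, 0.6, 0, 0, 0, 1], [0, 0, 0, 0, 0, 0, 1], [0, 0, 0, 0, 0, 0, 1]]]'

```text
time_s: 39.25
tcp_pos: [0.6365, 0.1247, 0.1259]
ee_rot: [[-0.974, 0.228, 0.007], [0.228, 0.974, 0.001], [-0.007, 0.002, -1.0]]
wrist_force: [0.6, 0.4, -5.1]
finger_gap: 0.0409
```

```bash
python3 - <<'E'
from h import *
plan([.636,.1225,.1035],76.6)
s,p=shot("wrist","b7_wrist")
I=p["img"][130:340,180:390,::-1]
cv2.imwrite("pics/b8.png",cv2.resize(I,None,fx=2.8,fy=2.8,interpolation=cv2.INTER_CUBIC))
E
```

```text
rot tool deg [0.13 0.39 0.21] | shift cm now-axes [ 0.01 -0.23  2.24] | after-rot axes [-0.   -0.23  2.24] | tcp [0.6365 0.1247 0.1259] gap 0.0409 F [ 0.6  0.4 -5.1] q [-0.63  0.62  0.56  1.54 -0.36  1.08  1.35]
```

View pics/b8.png

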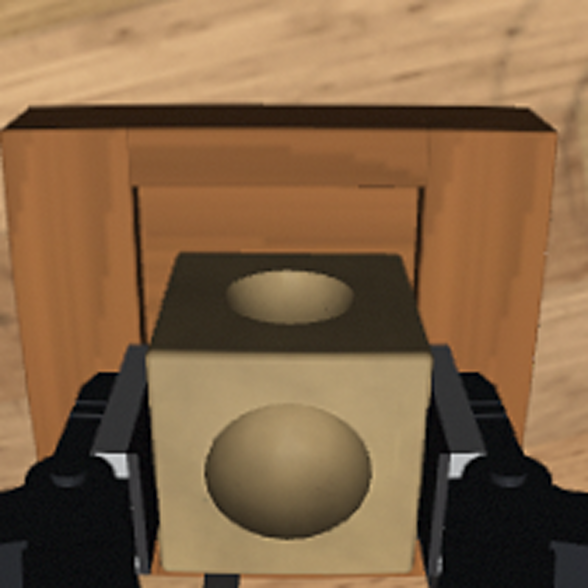

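Request:
apply_moves --moves '[[[0, -0.25, 0.4, 0, 0.3, 0, 1], [0.1, 0, 0.6, 0, 0, 0, 1], [0.1, 0, 0.5, 0, 0, 0, 1], [0, 0, 0.3, 0, 0, 0, 1], [0, 0, 0, 0, 0, 0, 1], [0, 0, 0, 0, 0, 0, 1]]]'

```text
time_s: 39.8
tcp_pos: [0.6349, 0.1225, 0.1082]
ee_rot: [[-0.974, 0.228, 0.005], [0.228, 0.974, 0.003], [-0.004, 0.004, -1.0]]
wrist_force: [0.2, 1.0, -5.1]
finger_gap: 0.041
```

```bash
python3 - <<'E'
from h import *
plan([.636,.1225,.1035],76.6)
s,p=shot("wrist","b9_wrist")
I=p["img"][130:340,180:390,::-1]
cv2.imwrite("pics/b10.png",cv2.resize(I,None,fx=2.8,fy=2.8,interpolation=cv2.INTER_CUBIC))
E
```

```text
rot tool deg [0.21 0.22 0.19] | shift cm now-axes [-0.1   0.03  0.47] | after-rot axes [-0.1   0.03  0.47] | tcp [0.6349 0.1225 0.1082] gap 0.041 F [ 0.2  1.  -5.1] q [-0.63  0.64  0.55  1.55 -0.37  1.05  1.37]
```

View pics/b10.png

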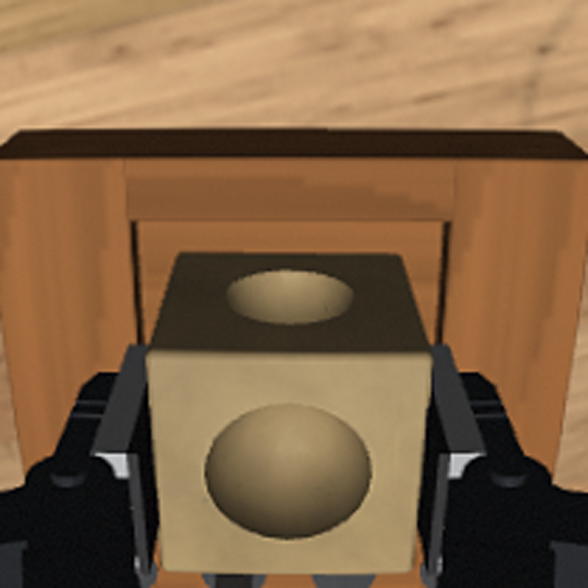

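Request:
apply_moves --moves '[[[-0.05, 0, 0.25, 0, 0, 0, 1], [0, 0, 0.25, 0, 0, 0, 1], [0, 0, 0.15, 0, 0, 0, 1], [0, 0, 0, 0, 0, 0, 1], [0, 0, 0, 0, 0, 0, 1]]]'

```text
time_s: 40.27
tcp_pos: [0.6363, 0.1224, 0.105]
ee_rot: [[-0.974, 0.228, 0.007], [0.228, 0.974, 0.004], [-0.006, 0.006, -1.0]]
wrist_force: [-0.3, 0.3, -5.6]
finger_gap: 0.0411
```

Request:
apply_moves --moves '[[[0, 0, 0.2, 0.2, 0.3, 0, 1], [0, 0, 0.15, 0, 0, 0, 1], [0, 0, 0, 0, 0, 0, 1]]]'

```text
time_s: 40.52
tcp_pos: [0.637, 0.1223, 0.1045]
ee_rot: [[-0.974, 0.228, 0.002], [0.228, 0.974, 0.003], [-0.001, 0.004, -1.0]]
wrist_force: [-0.4, -0.6, -5.4]
finger_gap: 0.0408
```

Request:
apply_moves --moves '[[[0, 0, 0.25, 0, 0, 0, 1], [0, 0, 0.2, 0, 0, 0, 1], [0, 0, 0, 0, 0, 0, 1]]]'

```text
time_s: 40.77
tcp_pos: [0.6375, 0.1223, 0.1046]
ee_rot: [[-0.974, 0.228, 0.002], [0.228, 0.974, 0.005], [-0.001, 0.006, -1.0]]
wrist_force: [-0.1, 0.3, -5.5]
finger_gap: 0.0412
```

Request:
apply_moves --moves '[[[0.1, 0, 0.35, 0, 0, 0, 1], [0, 0, 0.3, 0, 0, 0, 1], [0, 0, 0, 0, 0, 0, 1]]]'

```text
time_s: 41.02
tcp_pos: [0.6379, 0.1221, 0.1049]
ee_rot: [[-0.974, 0.229, 0.006], [0.229, 0.973, 0.008], [-0.004, 0.009, -1.0]]
wrist_force: [0.1, 1.4, -5.5]
finger_gap: 0.0413
```

```bash
python3 - <<'E'
from h import *
plan([.636,.1225,.1035],76.6)
print(np.round(manip.state()["joint_torque"],1),manip.state()["torque"])
s,p=shot("wrist","b11_wrist")
I=p["img"][130:340,180:390,::-1]
cv2.imwrite("pics/b12.png",cv2.resize(I,None,fx=2.8,fy=2.8,interpolation=cv2.INTER_CUBIC))
s,p=shot("scene","b13_scene")
I=p["img"][150:290,130:310,::-1]
cv2.imwrite("pics/b13.png",cv2.resize(I,None,fx=4,fy=4,interpolation=cv2.INTER_CUBIC))
E
```

```text
rot tool deg [0.5  0.22 0.18] | shift cm now-axes [ 0.19 -0.01  0.13] | after-rot axes [ 0.19 -0.01  0.14] | tcp [0.6379 0.1221 0.1049] gap 0.0413 F [ 0.1  1.4 -5.5] q [-0.62  0.64  0.55  1.55 -0.38  1.05  1.37]
[ -0.  -71.2  13.9 -33.3  -0.    0.4   0. ] [-0.01971689 -0.02445084  0.0228816 ]
```

View pics/b12.png

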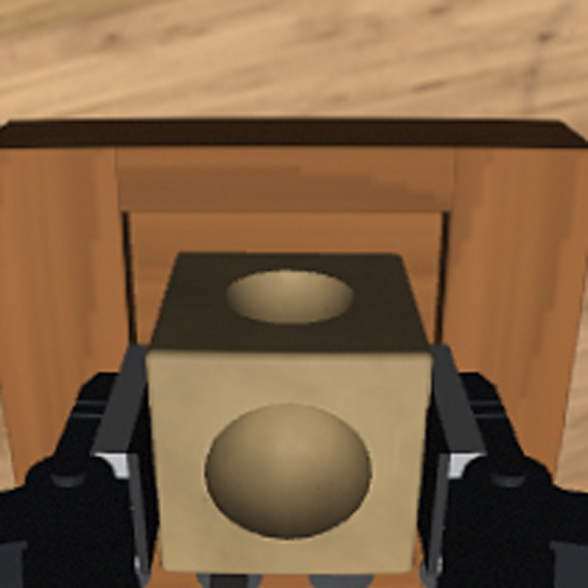

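View pics/b13.png

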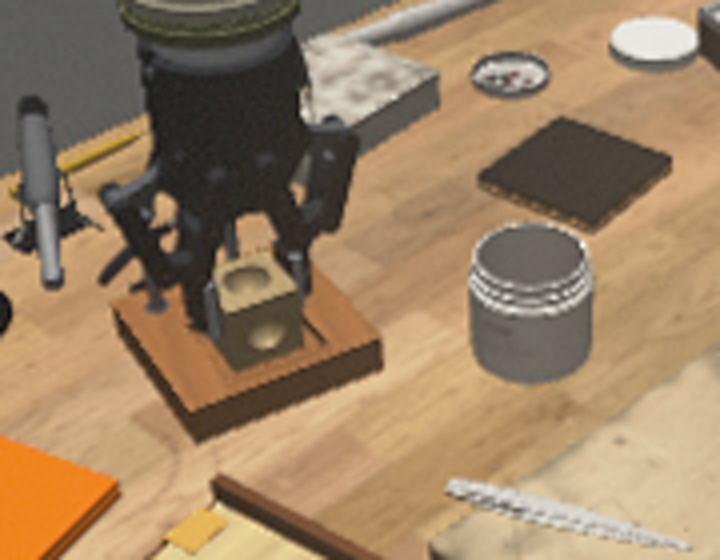

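Request:
apply_moves --moves '[[[0.3, 0, 0.5, 0.4, 0.2, 0, 1], [0, 0, 0.5, 0, 0, 0, 1], [0, 0, 0.3, 0, 0, 0, 1]]]'

```text
time_s: 41.37
tcp_pos: [0.6385, 0.1224, 0.1039]
ee_rot: [[-0.973, 0.229, 0.009], [0.229, 0.973, 0.006], [-0.007, 0.008, -1.0]]
wrist_force: [-11.3, -1.7, 13.7]
finger_gap: 0.0412
```

Request:
apply_moves --moves '[[[0, 0, 0, 0, 0, 0, 0.3], [0, 0, 0, 0, 0, 0, 0.3], [0, 0, 0, 0, 0, 0, 0.2], [0, 0, 0, 0, 0, 0, 0.2], [0, 0, -1.0, 0, 0, 0, 0.2], [0, 0, -2.5, 0, 0, 0, 0.2], [0, 0, -3.5, 0, 0, 0, 0.1], [0, 0, -3.5, 0, 0, 0, 0], [0, 0, -3.5, 0, 0, 0, 0], [0, 0, -3.5, 0, 0, 0, 0], [0, 0, -2.0, 0, 0, 0, 0], [0, 0, 0, 0, 0, 0, 0]]]'

```text
time_s: 42.37
tcp_pos: [0.6364, 0.1215, 0.3069]
ee_rot: [[-0.973, 0.229, 0.007], [0.229, 0.973, 0.001], [-0.006, 0.002, -1.0]]
wrist_force: [-0.2, 0.2, 0.5]
finger_gap: 0.0855
```

```bash
python3 - <<'E'
from h import *
plan([.475,-.25,.30],20)
s,p=shot("wrist","c1_wrist")
E
```

```text
rot tool deg [ 0.31  0.27 56.74] | shift cm now-axes [  7.19 -39.86   0.55] | after-rot axes [-29.39 -27.87   0.69] | tcp [0.6364 0.1215 0.3069] gap 0.0855 F [-0.2  0.2  0.5] q [-0.66  0.48  0.63  1.32 -0.28  1.42  1.29]
```

View pics/c1_wrist.png

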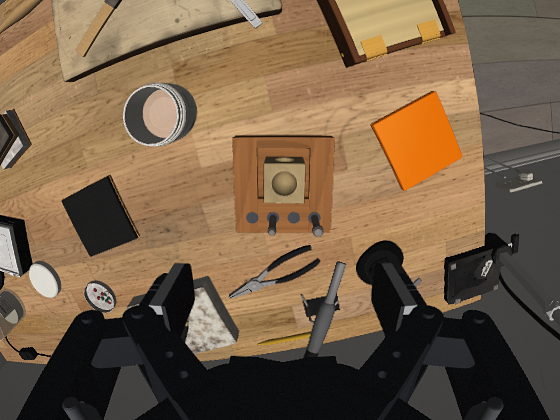

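Request:
apply_moves --moves '[[[0.65, -3.6, 0, 0, 0, 0, 0], [0.65, -3.6, 0, 0, 0, 0, 0], [0.65, -3.6, 0, 0, 0, 0, 0], [0.65, -3.6, 0, 0, 0, 0, 0], [0.65, -3.6, 0, 0, 0, 0, 0], [0.65, -3.6, 0, 0, 0, 0, 0], [0.65, -3.6, 0, 0, 0, 0, 0], [0.65, -3.6, 0, 0, 0, 0, 0], [0.65, -3.6, 0, 0, 0, 0, 0], [0.65, -3.6, 0, 0, 0, 0, 0], [0.65, -3.6, 0, 0, 0, 0, 0], [0, 0, 0, 0, 0, 7, 0], [0, 0, 0, 0, 0, 7, 0], [0, 0, 0, 0, 0, 7, 0], [0, 0, 0, 0, 0, 7, 0], [0, 0, 0, 0, 0, 7, 0], [0, 0, 0, 0, 0, 7, 0], [0, 0, 0, 0, 0, 7, 0], [0, 0, 0, 0, 0, 7, 0], [0, 0, 0, 0, 0, 0, 0]]]'

```text
time_s: 44.08
tcp_pos: [0.4573, -0.2607, 0.2798]
ee_rot: [[-0.344, 0.938, -0.029], [0.939, 0.345, 0.004], [0.014, -0.026, -1.0]]
wrist_force: [0.4, 0.2, 0.8]
finger_gap: 0.0858
```

```bash
python3 - <<'E'
from h import *
plan([.475,-.25,.26],22)
E
```

```text
rot tool deg [-1.48 -0.82 -1.85] | shift cm now-axes [0.37 2.09 1.93] | after-rot axes [0.33 2.05 1.98] | tcp [ 0.4573 -0.2607  0.2798] gap 0.0858 F [0.4 0.2 0.8] q [-0.36  0.29  1.    1.69 -0.24  1.32  1.03]
```

Request:
apply_moves --moves '[[[0, 0.5, 0, -1.5, -0.8, 0, 0], [0.3, 1.5, 0, 0, 0, 0, 0], [0, 0, 0, 0, 0, 0, 0], [0, 0, 0, 0, 0, 0, 0]]]'

```text
time_s: 44.42
tcp_pos: [0.4753, -0.2488, 0.2765]
ee_rot: [[-0.356, 0.934, -0.005], [0.934, 0.356, 0.001], [0.003, -0.005, -1.0]]
wrist_force: [-0.2, -1.0, 0.3]
finger_gap: 0.0853
```

```bash
python3 - <<'E'
from h import *
plan([.475,-.25,.26],22)
s,p=shot("wrist","d3_wrist")
I=p["img"][120:260,210:350,::-1]
cv2.imwrite("pics/d4.png",cv2.resize(I,None,fx=4.2,fy=4.2,interpolation=cv2.INTER_CUBIC))
E
```

```text
rot tool deg [-0.26 -0.16 -1.13] | shift cm now-axes [-0.11 -0.06  1.65] | after-rot axes [-0.1  -0.07  1.65] | tcp [ 0.4753 -0.2488  0.2765] gap 0.0853 F [-0.2 -1.   0.3] q [-0.38  0.3   0.98  1.69 -0.26  1.3   1.02]
```

View pics/d4.png

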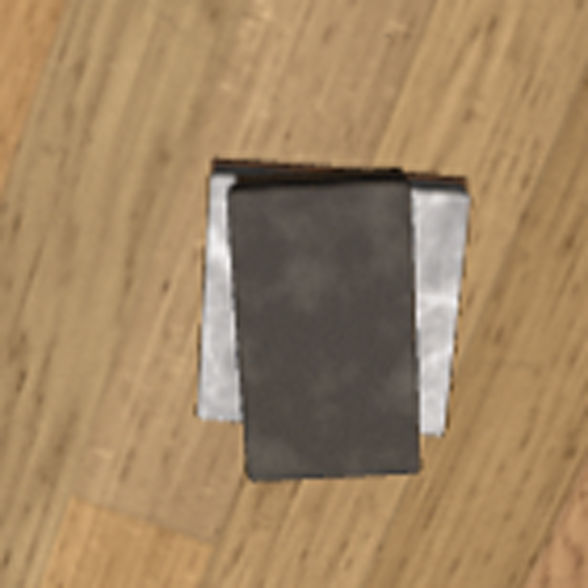

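```bash
python3 - <<'E'
from h import *
s,p=shot("wrist","d5"); 
f=lambda a:np.array(a)/4.2+[210,120]
a,b=.021,.036
q=wfit(s,p,[(-a,b,.044),(a,b,.044),(a,-b,.044),(-a,-b,.044)],f([(229,187),(410,182),(421,474),(246,480)]),[.48,-.25,.38])
h=.033
wfit(s,p,[(-h,h,.02),(h,h,.02),(h,-h,.02),(-h,-h,.02)],f([(210,172),(468,190),(443,435),(198,418)]),[.48,-.25,.33])
plan([q[0],q[1],.14],np.degrees(q[2]))
E
```

```text
fit [ 0.4833 -0.2584] yaw deg 23.54 res px [-0.6 -0.1  0.9 -0.9 -0.1  0.4 -0.1  0.7]
fit [ 0.4842 -0.2581] yaw deg 16.94 res px [-1.5 -1.1  1.8 -0.8  1.3  1.2 -1.6  1.2]
rot tool deg [-0.23 -0.18 -2.67] | shift cm now-axes [-1.25  0.42 13.65] | after-rot axes [-1.23  0.31 13.66] | tcp [ 0.4755 -0.2484  0.2766] gap 0.0851 F [-0.2 -0.2 -0.1] q [-0.38  0.3   0.98  1.69 -0.26  1.3   1.02]
```

Request:
apply_moves --moves '[[[-0.6, 0.2, 1.5, -0.2, -0.2, -2.7, 0], [-0.6, 0.1, 2.5, 0, 0, 0, 0], [0, 0, 2.7, 0, 0, 0, 0], [0, 0, 2.7, 0, 0, 0, 0], [0, 0, 2.5, 0, 0, 0, 0], [0, 0, 1.5, 0, 0, 0, 0], [0, 0, 0, 0, 0, 0, 0], [0, 0, 0, 0, 0, 0, 0]]]'

```text
time_s: 45.18
tcp_pos: [0.4839, -0.2605, 0.1382]
ee_rot: [[-0.409, 0.913, 0.0], [0.913, 0.409, -0.002], [-0.002, -0.001, -1.0]]
wrist_force: [0.2, 0.4, 0.5]
finger_gap: 0.0854
```

```bash
python3 - <<'E'
from h import *
plan([.4833,-.2584,.096],23.5)
s,p=shot("wrist","d6_wrist")
print(np.round([wproj(s,p,[.4833+a*np.cos(y)-b*np.sin(y),-.2584+a*np.sin(y)+b*np.cos(y),.044]) for y in [np.radians(23.5)] for a,b in [(-.021,.036),(.021,.036),(.021,-.036),(-.021,-.036)]]))
E
```

```text
rot tool deg [-0.04  0.11  0.62] | shift cm now-axes [0.23 0.03 4.21] | after-rot axes [0.22 0.03 4.22] | tcp [ 0.4839 -0.2605  0.1382] gap 0.0854 F [0.2 0.4 0.5] q [-0.24  0.49  0.87  1.82 -0.43  1.04  1.21]
[[245. 184.]
 [326. 185.]
 [319. 301.]
 [249. 300.]]
```

View pics/d6_wrist.png

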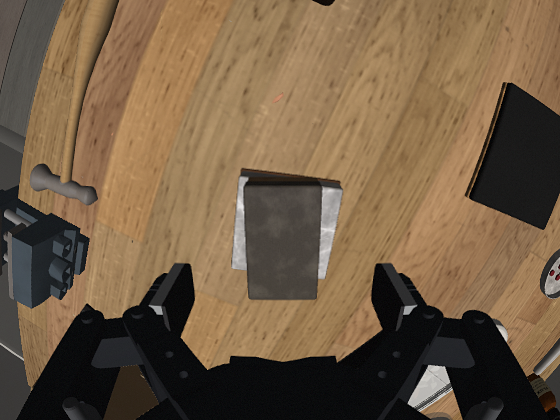

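Request:
apply_moves --moves '[[[0.2, 0, 1.2, 0, 0.1, 0.6, 0], [0, 0, 1.4, 0, 0, 0, 0], [0, 0, 0.9, 0, 0, 0, 0], [0, 0, 0.4, 0, 0, 0, 0], [0, 0, 0, 0, 0, 0, 0], [0, 0, 0, 0, 0, 0, 0]]]'

```text
time_s: 45.73
tcp_pos: [0.4853, -0.2593, 0.099]
ee_rot: [[-0.399, 0.917, 0.005], [0.917, 0.4, -0.002], [-0.004, 0.004, -1.0]]
wrist_force: [-0.4, -0.3, 0.6]
finger_gap: 0.0852
```

```bash
python3 - <<'E'
from h import *
plan([.4833,-.2584,.096],23.5)
E
```

```text
rot tool deg [0.25 0.21 0.05] | shift cm now-axes [ 0.16 -0.15  0.3 ] | after-rot axes [ 0.16 -0.15  0.3 ] | tcp [ 0.4853 -0.2593  0.099 ] gap 0.0852 F [-0.4 -0.3  0.6] q [-0.21  0.54  0.83  1.85 -0.48  0.96  1.24]
```

Request:
apply_moves --moves '[[[0.15, -0.15, 0.3, 0.2, 0.2, 0, 0], [0, 0, 0, 0, 0, 0, 0], [0, 0, 0, 0, 0, 0, 1], [0, 0, 0, 0, 0, 0, 1], [0, 0, 0, 0, 0, 0, 1], [0, 0, 0, 0, 0, 0, 1], [0, 0, 0, 0, 0, 0, 1], [0, 0, 0, 0, 0, 0, 1], [0, 0, 0, 0, 0, 0, 1], [0, 0, 0, 0, 0, 0, 1], [0, 0, 0, 0, 0, 0, 1]]]' --newtons 35

```text
time_s: 46.65
tcp_pos: [0.4838, -0.2587, 0.0972]
ee_rot: [[-0.4, 0.917, 0.002], [0.917, 0.4, -0.0], [-0.001, 0.002, -1.0]]
wrist_force: [0.5, 0.4, -0.1]
finger_gap: 0.0416
```

Request:
apply_moves --moves '[[[0, 0, -1.0, 0, 0, 0, 1], [0, 0, -2.0, 0, 0, 0, 1], [0, 0, -3.0, 0, 0, 0, 1], [0, 0, -3.5, 0, 0, 0, 1], [0, 0, -3.5, 0, 0, 0, 1], [0, 0, -3.5, 0, 0, 0, 1], [0, 0, -3.5, 0, 0, 0, 1], [0, 0, 0, 0, 0, 0, 1], [0, 0, 0, 0, 0, 0, 1]]]'

```text
time_s: 47.4
tcp_pos: [0.4801, -0.2596, 0.3095]
ee_rot: [[-0.395, 0.919, -0.003], [0.919, 0.395, 0.0], [0.001, -0.002, -1.0]]
wrist_force: [0.3, 1.3, -1.9]
finger_gap: 0.0413
```

```bash
python3 - <<'E'
from h import *
plan([.45,.25,.30],23)
s,p=shot("wrist","d7_wrist")
E
```

```text
rot tool deg [-0.13 -0.08  0.28] | shift cm now-axes [48.   17.37  0.98] | after-rot axes [48.08 17.14  0.95] | tcp [ 0.4801 -0.2596  0.3095] gap 0.0413 F [ 0.3  1.3 -1.9] q [-0.35  0.3   0.99  1.61 -0.26  1.37  1.07]
```

View pics/d7_wrist.png

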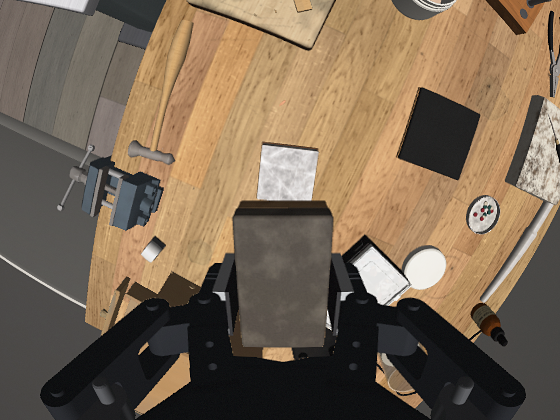

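Request:
apply_moves --moves '[[[3.4, 1.6, -0.2, 0, 0, 0, 1], [3.4, 1.6, -0.2, 0, 0, 0, 1], [3.4, 1.6, -0.2, 0, 0, 0, 1], [3.4, 1.6, -0.2, 0, 0, 0, 1], [3.4, 1.5, -0.2, 0, 0, 0, 1], [3.4, 1.4, -0.2, 0, 0, 0, 1], [3.4, 1.4, 0, 0, 0, 0, 1], [3.4, 1.4, 0, 0, 0, 0, 1], [3.4, 1.4, 0, 0, 0, 0, 1], [3.4, 1.4, 0, 0, 0, 0, 1], [3.4, 1.4, 0, 0, 0, 0, 1], [3.4, 1.4, 0, 0, 0, 0, 1], [3.4, 1.4, 0, 0, 0, 0, 1], [3.0, 1.2, 0, 0, 0, 0, 1], [0, 0, 0, 0, 0, 7, 1], [0, 0, 0, 0, 0, 7, 1], [0, 0, 0, 0, 0, 0, 1], [0, 0, 0, 0, 0, 0, 1]]]'

```text
time_s: 48.95
tcp_pos: [0.4715, 0.2736, 0.2989]
ee_rot: [[-0.144, 0.989, -0.031], [0.99, 0.143, -0.016], [-0.012, -0.033, -0.999]]
wrist_force: [0.5, 0.6, -0.5]
finger_gap: 0.0417
```

```bash
python3 - <<'E'
from h import *
plan([.473,.273,.20],9)
s,p=shot("wrist","e2_wrist")
E
```

```text
rot tool deg [-1.9   0.66 -0.75] | shift cm now-axes [0.04 0.46 9.88] | after-rot axes [-0.08  0.13  9.89] | tcp [0.4715 0.2736 0.2989] gap 0.0417 F [ 0.5  0.6 -0.5] q [-1.16  0.27  0.71  1.6  -0.18  1.37 -0.28]
```

View pics/e2_wrist.png

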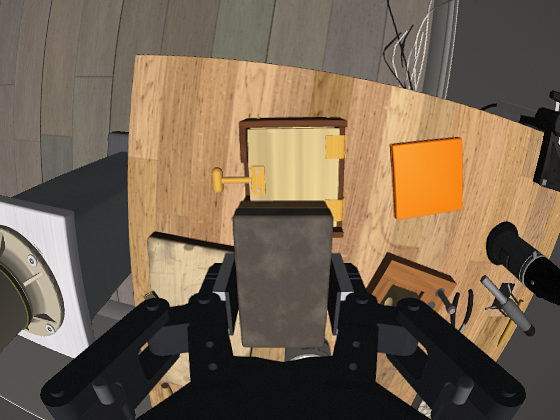

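Request:
apply_moves --moves '[[[0, 0, 0.5, -1.9, 0.7, -0.7, 1], [0, 0, 2.5, 0, 0, 0, 1], [0, 0, 3.0, 0, 0, 0, 1], [0, 0, 3.0, 0, 0, 0, 1], [0, 0, 2.0, 0, 0, 0, 1], [0, 0, 1.0, 0, 0, 0, 1], [0, 0, 0, 0, 0, 0, 1], [0, 0, 0, 0, 0, 0, 1]]]'

```text
time_s: 49.67
tcp_pos: [0.4735, 0.2668, 0.1755]
ee_rot: [[-0.171, 0.985, 0.003], [0.985, 0.171, 0.003], [0.003, 0.003, -1.0]]
wrist_force: [0.7, -0.1, -0.7]
finger_gap: 0.041
```

```bash
python3 - <<'E'
from h import *
plan([.473,.273,.121],9)
s,p=shot("wrist","e3_wrist")
I=p["img"][100:350,170:420,::-1]
cv2.imwrite("pics/e4.png",cv2.resize(I,None,fx=2.4,fy=2.4,interpolation=cv2.INTER_CUBIC))
E
```

```text
rot tool deg [ 0.19 -0.15  0.83] | shift cm now-axes [0.61 0.04 5.45] | after-rot axes [0.62 0.05 5.45] | tcp [0.4735 0.2668 0.1755] gap 0.041 F [ 0.7 -0.1 -0.7] q [-1.12  0.36  0.67  1.79 -0.25  1.07 -0.19]
```

View pics/e4.png

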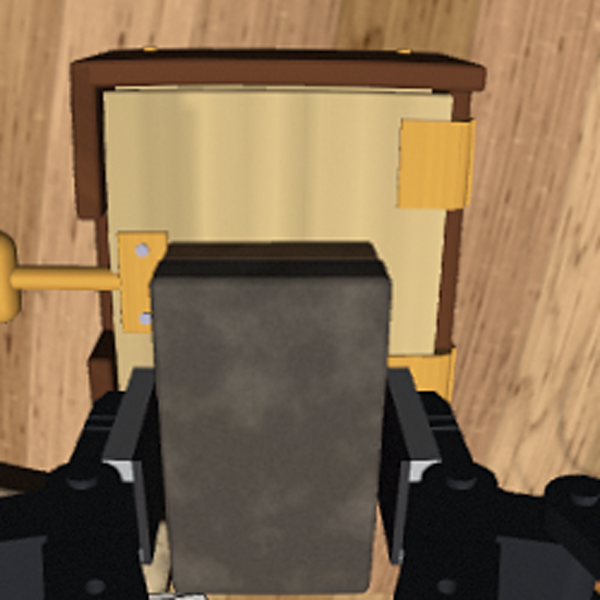

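```bash
python3 - <<'E'
from h import *
s,p=shot("wrist","e5")
px=np.array([(72,62),(485,67),(103,92),(452,96)])/2.4+[170,100]
wfit(s,p,[(-.053,.062,.052),(.053,.062,.052),(-.046,.053,.043),(.046,.053,.043)],px,[.473,.273,.157])
E
```

```text
fit [0.4739 0.2719] yaw deg 9.14 res px [-2.  -0.1  1.9 -0.1 -0.2  0.2  0.4  0.2]
```

Request:
apply_moves --moves '[[[0.55, 0, 1.0, 0.2, -0.2, 0.8, 1], [0.1, 0, 1.5, 0, 0, 0, 1], [0.1, 0, 1.2, 0, 0, 0, 1], [0, 0, 0.5, 0, 0, 0, 1], [0, 0, 0, 0, 0, 0, 1], [0, 0, 0, 0, 0, 0, 1]]]'

```text
time_s: 50.27
tcp_pos: [0.4753, 0.2787, 0.1364]
ee_rot: [[-0.156, 0.988, 0.008], [0.988, 0.156, 0.007], [0.005, 0.009, -1.0]]
wrist_force: [-0.4, 0.2, -1.4]
finger_gap: 0.0413
```

```bash
python3 - <<'E'
from h import *
plan([.4735,.2725,.121],9)
E
```

```text
rot tool deg [ 0.5 -0.3 -0. ] | shift cm now-axes [-0.6  -0.29  1.53] | after-rot axes [-0.59 -0.27  1.54] | tcp [0.4753 0.2787 0.1364] gap 0.0413 F [-0.4  0.2 -1.4] q [-1.11  0.42  0.65  1.81 -0.3   0.99 -0.18]
```

Request:
apply_moves --moves '[[[-0.6, -0.25, 0.3, 0.5, -0.3, 0, 1], [0, 0, 0.5, 0, 0, 0, 1], [0, 0, 0.5, 0, 0, 0, 1], [0, 0, 0, 0, 0, 0, 1], [0, 0, 0, 0, 0, 0, 1]]]'

```text
time_s: 50.68
tcp_pos: [0.4744, 0.2718, 0.1235]
ee_rot: [[-0.156, 0.988, 0.001], [0.988, 0.156, 0.001], [0.0, 0.001, -1.0]]
wrist_force: [-0.2, 0.1, -1.5]
finger_gap: 0.0412
```

```bash
python3 - <<'E'
from h import *
plan([.4735,.2725,.121],9)
E
```

```text
rot tool deg [ 0.05 -0.02 -0.04] | shift cm now-axes [ 0.08 -0.08  0.25] | after-rot axes [ 0.08 -0.08  0.25] | tcp [0.4744 0.2718 0.1235] gap 0.0412 F [-0.2  0.1 -1.5] q [-1.09  0.44  0.64  1.83 -0.31  0.98 -0.16]
```

Request:
apply_moves --moves '[[[0, 0, 0.35, 0, 0, 0, 1], [0, 0, 0.3, 0, 0, 0, 1], [0, 0, 0.2, 0, 0, 0, 1]]]'

```text
time_s: 50.93
tcp_pos: [0.475, 0.2718, 0.1202]
ee_rot: [[-0.155, 0.988, -0.001], [0.988, 0.155, 0.004], [0.004, 0.0, -1.0]]
wrist_force: [-11.8, -5.8, 24.9]
finger_gap: 0.0413
```

Request:
apply_moves --moves '[[[0, 0, 0, 0, 0, 0, 0.6], [0, 0, 0, 0, 0, 0, 0.45], [0, 0, 0, 0, 0, 0, 0.42], [0, 0, 0, 0, 0, 0, 0.42], [0, 0, -1.0, 0, 0, 0, 0.42], [0, 0, -2.0, 0, 0, 0, 0.42], [0, 0, -3.0, 0, 0, 0, 0.4], [0, 0, -3.5, 0, 0, 0, 0], [0, 0, -3.5, 0, 0, 0, 0], [0, 0, -3.5, 0, 0, 0, 0], [0, 0, -2.0, 0, 0, 0, 0], [0, 0, 0, 0, 0, 0, 0]]]'

```text
time_s: 51.93
tcp_pos: [0.4745, 0.2694, 0.3163]
ee_rot: [[-0.153, 0.988, -0.001], [0.988, 0.153, 0.001], [0.001, -0.001, -1.0]]
wrist_force: [1.0, 0.1, 0.6]
finger_gap: 0.0855
```

```bash
python3 - <<'E'
from h import *
plan([.478,-.25,.28],17)
s,p=shot("wrist","f2_wrist")
E
```

```text
rot tool deg [-0.07 -0.09 -8.21] | shift cm now-axes [-51.39  -7.59   3.57] | after-rot axes [-49.77 -14.85   3.63] | tcp [0.4745 0.2694 0.3163] gap 0.0855 F [1.  0.1 0.6] q [-1.17  0.24  0.72  1.6  -0.16  1.37 -0.28]
```

View pics/f2_wrist.png

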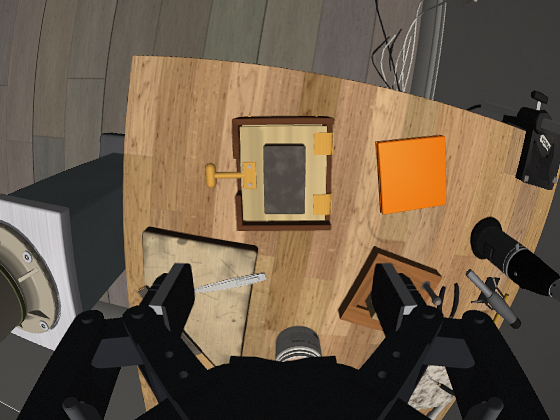

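Request:
apply_moves --moves '[[[-3.6, -0.5, 0, 0, 0, 0, 0], [-3.6, -0.5, 0, 0, 0, 0, 0], [-3.6, -0.5, 0, 0, 0, 0, 0], [-3.6, -0.5, 0, 0, 0, 0, 0], [-3.6, -0.5, 0, 0, 0, 0, 0], [-3.6, -0.5, 0, 0, 0, 0, 0], [-3.6, -0.5, 0, 0, 0, 0, 0], [-3.6, -0.5, 0, 0, 0, 0, 0], [-3.6, -0.5, 0, 0, 0, 0, 0], [-3.6, -0.5, 0, 0, 0, 0, 0], [-3.6, -0.5, 0, 0, 0, 0, 0], [-3.6, -0.5, 0, 0, 0, 0, 0], [-3.6, -0.5, 0, 0, 0, 0, 0], [-3.6, -0.5, 0, 0, 0, 0, 0], [0, 0, 0, 0, 0, -7, 0], [0, 0, 0, 0, 0, -1.2, 0], [0, 0, 0, 0, 0, 0, 0], [0, 0, 0, 0, 0, 0, 0]]]'

```text
time_s: 53.48
tcp_pos: [0.4734, -0.2592, 0.297]
ee_rot: [[-0.298, 0.954, -0.028], [0.954, 0.298, -0.003], [0.005, -0.028, -1.0]]
wrist_force: [-0.3, 1.3, 0.4]
finger_gap: 0.0852
```

```bash
python3 - <<'E'
from h import *
plan([.478,-.25,.26],17)
E
```

```text
rot tool deg [-1.58 -0.3   0.36] | shift cm now-axes [0.72 0.81 3.69] | after-rot axes [0.74 0.71 3.7 ] | tcp [ 0.4734 -0.2592  0.297 ] gap 0.0852 F [-0.3  1.3  0.4] q [-0.38  0.32  1.02  1.63 -0.26  1.36  0.98]
```

Request:
apply_moves --moves '[[[0, 0, 0.5, -1.6, -0.3, 0.3, 0], [0.7, 0.7, 2.0, 0, 0, 0, 0], [0, 0, 1.2, 0, 0, 0, 0], [0, 0, 0, 0, 0, 0, 0], [0, 0, 0, 0, 0, 0, 0]]]'

```text
time_s: 53.9
tcp_pos: [0.4799, -0.243, 0.2583]
ee_rot: [[-0.291, 0.957, 0.002], [0.957, 0.291, 0.004], [0.003, 0.003, -1.0]]
wrist_force: [-0.4, 0.5, 1.1]
finger_gap: 0.0855
```

```bash
python3 - <<'E'
from h import *
plan([.4842,-.2581,.15],17)
s,p=shot("wrist","g3_wrist")
I=p["img"][120:260,210:350,::-1]
cv2.imwrite("pics/g4.png",cv2.resize(I,None,fx=4.2,fy=4.2,interpolation=cv2.INTER_CUBIC))
I=p["img"][60:220,370:530,::-1]
cv2.imwrite("pics/g5.png",cv2.resize(I,None,fx=3.7,fy=3.7,interpolation=cv2.INTER_CUBIC))
E
```

```text
rot tool deg [ 0.2  -0.19 -0.09] | shift cm now-axes [-1.61 -0.07 10.83] | after-rot axes [-1.57 -0.03 10.83] | tcp [ 0.4799 -0.243   0.2583] gap 0.0855 F [-0.4  0.5  1.1] q [-0.39  0.33  1.    1.71 -0.29  1.26  0.97]
```

View pics/g4.png

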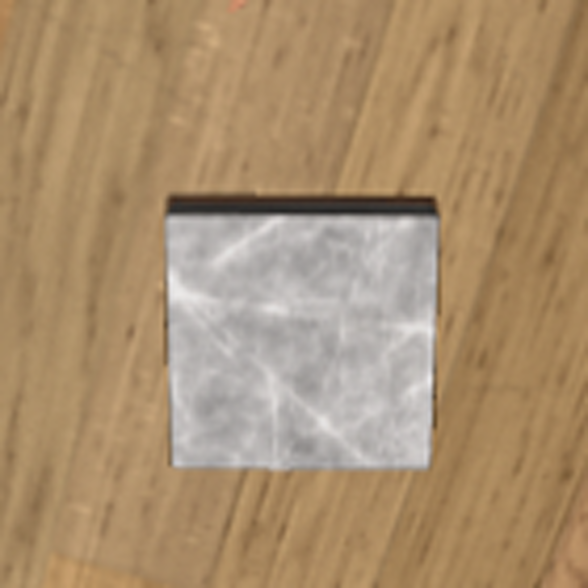

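View pics/g5.png

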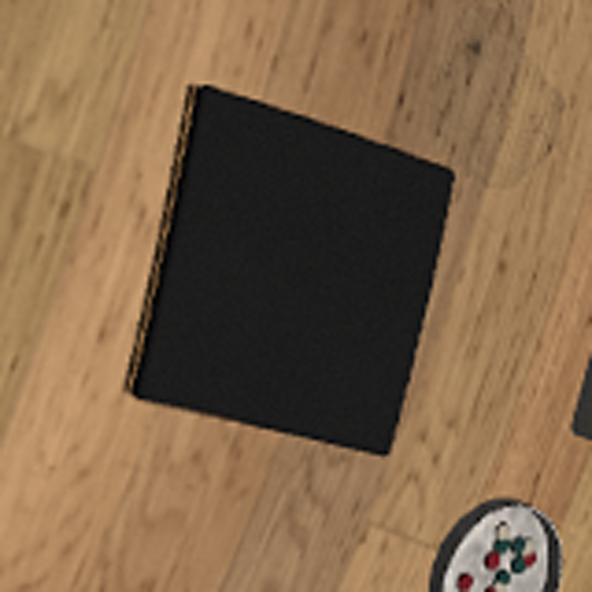

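```bash
python3 - <<'E'
from h import *
s,p=shot("wrist","g6")
h=.033
q=wfit(s,p,[(-h,h,.02),(h,h,.02),(h,-h,.02),(-h,-h,.02)],np.array([(168,212),(437,214),(430,467),(173,466)])/4.2+[210,120],[.48,-.25,.3])
h=.046
wfit(s,p,[(-h,h,.012),(h,h,.012),(h,-h,.012),(-h,-h,.012)],np.array([(203,87),(453,172),(388,455),(136,396)])/3.7+[370,60],[.636,-.135,.1])
plan([q[0],q[1],.13],np.degrees(q[2]))
t=manip.camera("top"); I=cv2.resize(t["img"][115:185,300:370,::-1],None,fx=8,fy=8,interpolation=cv2.INTER_CUBIC);cv2.imwrite("pics/g7.png",I)
E
```

```text
fit [ 0.484  -0.2589] yaw deg 16.54 res px [-2.1 -1.2  2.2 -1.4  1.5  1.6 -1.6  1.6]
fit [ 0.6371 -0.1373] yaw deg 7.25 res px [-0.5 -1.6  1.3 -0.7  0.4  1.2 -0.7  1.2]
rot tool deg [ 0.23 -0.15  0.37] | shift cm now-axes [-1.6  -0.11 12.88] | after-rot axes [-1.57 -0.05 12.88] | tcp [ 0.48   -0.2437  0.2588] gap 0.0854 F [ 0.1  0.2 -0.6] q [-0.39  0.33  1.    1.71 -0.29  1.26  0.97]
```

View pics/g7.png

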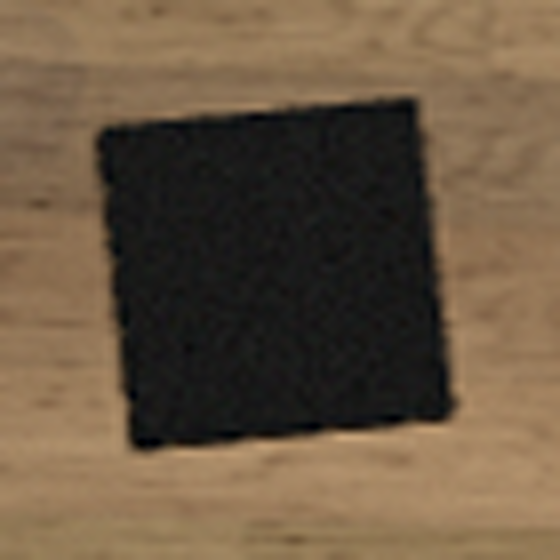

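Request:
apply_moves --moves '[[[-0.8, -0.05, 1.5, 0.2, -0.2, 0.4, 0], [-0.8, 0, 2.5, 0, 0, 0, 0], [0, 0, 2.7, 0, 0, 0, 0], [0, 0, 2.7, 0, 0, 0, 0], [0, 0, 2.0, 0, 0, 0, 0], [0, 0, 1.0, 0, 0, 0, 0], [0, 0, 0, 0, 0, 0, 0], [0, 0, 0, 0, 0, 0, 0]]]'

```text
time_s: 54.72
tcp_pos: [0.4898, -0.2629, 0.1382]
ee_rot: [[-0.283, 0.959, 0.014], [0.959, 0.283, -0.006], [-0.01, 0.012, -1.0]]
wrist_force: [-0.4, 0.6, 0.5]
finger_gap: 0.0851
```

```bash
python3 - <<'E'
from h import *
plan([.484,-.2585,.0735],16.6)
s,p=shot("wrist","g8_wrist")
E
```

```text
rot tool deg [ 0.67  0.56 -0.18] | shift cm now-axes [ 0.65 -0.5   6.46] | after-rot axes [ 0.59 -0.43  6.47] | tcp [ 0.4898 -0.2629  0.1382] gap 0.0851 F [-0.4  0.6  0.5] q [-0.26  0.5   0.9   1.81 -0.46  1.03  1.1 ]
```

View pics/g8_wrist.png

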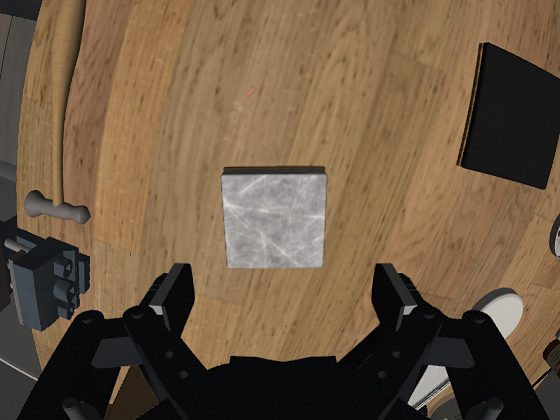

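Request:
apply_moves --moves '[[[0.6, -0.45, 0.8, 0.7, 0.6, -0.2, 0], [0.1, -0.05, 1.4, 0.1, 0.1, 0, 0], [0, 0, 1.2, 0, 0, 0, 0], [0, 0, 0.5, 0, 0, 0, 0], [0, 0, 0, 0, 0, 0, 0], [0, 0, 0, 0, 0, 0, 0]]]'

```text
time_s: 55.27
tcp_pos: [0.4847, -0.2575, 0.0992]
ee_rot: [[-0.288, 0.958, 0.002], [0.958, 0.288, 0.001], [0.001, 0.002, -1.0]]
wrist_force: [0.6, -0.2, -0.2]
finger_gap: 0.0854
```

```bash
python3 - <<'E'
from h import *
plan([.484,-.2585,.0735],16.6)
s,p=shot("wrist","g9_wrist")
print(np.round([wproj(s,p,[.484+a*np.cos(y)-b*np.sin(y),-.2589+a*np.sin(y)+b*np.cos(y),.02]) for y in [np.radians(16.6)] for a,b in [(-.033,.033),(.033,.033),(.033,-.033),(-.033,-.033)]]))
E
```

```text
rot tool deg [ 0.12 -0.03  0.12] | shift cm now-axes [-0.08 -0.11  2.57] | after-rot axes [-0.08 -0.1   2.57] | tcp [ 0.4847 -0.2575  0.0992] gap 0.0854 F [ 0.6 -0.2 -0.2] q [-0.23  0.55  0.86  1.85 -0.5   0.97  1.13]
[[214. 205.]
 [350. 205.]
 [340. 315.]
 [224. 315.]]
```

View pics/g9_wrist.png

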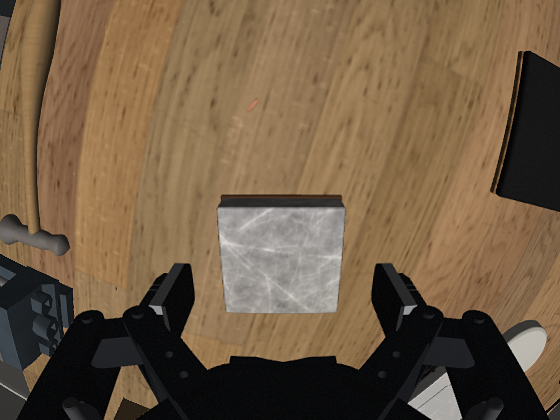

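Request:
apply_moves --moves '[[[-0.05, -0.15, 0.8, 0.1, 0, 0.1, 0], [0, -0.05, 0.9, 0, 0, 0, 0], [0, 0, 0.6, 0, 0, 0, 0], [0, 0, 0, 0, 0, 0, 0], [0, 0, 0, 0, 0, 0, 0]]]'

```text
time_s: 55.73
tcp_pos: [0.4832, -0.2591, 0.0744]
ee_rot: [[-0.286, 0.958, 0.001], [0.958, 0.286, 0.0], [-0.0, 0.001, -1.0]]
wrist_force: [-0.1, -0.3, 0.5]
finger_gap: 0.0852
```

```bash
python3 - <<'E'
from h import *
plan([.484,-.2585,.0735],16.6)
E
```

```text
rot tool deg [ 0.07  0.02 -0.01] | shift cm now-axes [0.03 0.1  0.09] | after-rot axes [0.03 0.1  0.09] | tcp [ 0.4832 -0.2591  0.0744] gap 0.0852 F [-0.1 -0.3  0.5] q [-0.21  0.59  0.83  1.86 -0.54  0.93  1.16]
```

Request:
apply_moves --moves '[[[0, 0.05, 0.1, 0, 0, 0, 1], [0, 0, 0, 0, 0, 0, 1], [0, 0, 0, 0, 0, 0, 1], [0, 0, 0, 0, 0, 0, 1], [0, 0, 0, 0, 0, 0, 1], [0, 0, 0, 0, 0, 0, 1], [0, 0, 0, 0, 0, 0, 1]]]' --newtons 80

```text
time_s: 56.32
tcp_pos: [0.4839, -0.2589, 0.074]
ee_rot: [[-0.286, 0.958, 0.002], [0.958, 0.286, 0.0], [-0.0, 0.002, -1.0]]
wrist_force: [0.6, 0.2, -0.5]
finger_gap: 0.0638
```

Request:
apply_moves --moves '[[[0, 0, -0.8, 0, 0, 0, 1], [0, 0, -1.5, 0, 0, 0, 1], [0, 0, -2.0, 0, 0, 0, 1], [0, 0, -2.5, 0, 0, 0, 1], [0, 0, -2.5, 0, 0, 0, 1], [0, 0, -1.5, 0, 0, 0, 1], [0, 0, 0, 0, 0, 0, 1], [0, 0, 0, 0, 0, 0, 1]]]'

```text
time_s: 56.98
tcp_pos: [0.4802, -0.2568, 0.1845]
ee_rot: [[-0.284, 0.959, -0.009], [0.959, 0.285, 0.005], [0.007, -0.007, -1.0]]
wrist_force: [-0.6, 0.4, -6.6]
finger_gap: 0.0637
```

```bash
python3 - <<'E'
from h import *
plan([.637,-.137,.18],7.2)
s,p=shot("wrist","h1_wrist")
E
```

```text
rot tool deg [-0.43 -0.36  9.33] | shift cm now-axes [ 7.02 18.45  0.37] | after-rot axes [ 9.92 17.06  0.45] | tcp [ 0.4802 -0.2568  0.1845] gap 0.0637 F [-0.6  0.4 -6.6] q [-0.31  0.44  0.95  1.78 -0.39  1.14  1.05]
```

View pics/h1_wrist.png

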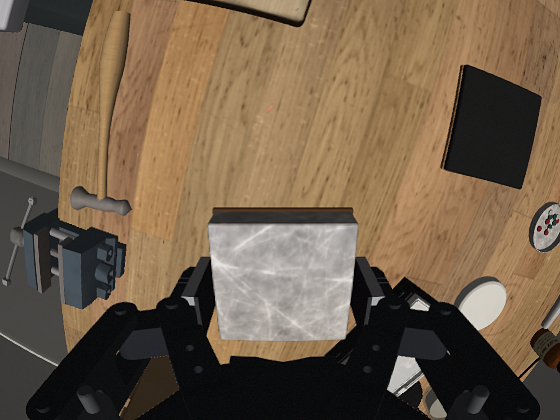

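Request:
apply_moves --moves '[[[1.2, 3.0, -0.2, 0, 0, 0, 1], [1.2, 3.0, -0.2, 0, 0, 0, 1], [1.2, 3.0, -0.2, 0, 0, 0, 1], [1.2, 3.0, -0.2, 0, 0, 0, 1], [1.2, 3.0, -0.2, 0, 0, 0, 1], [0.6, 1.5, 0, 0, 0, 0, 1], [0, 0, 0, 0, 0, 5, 1], [0, 0, 0, 0, 0, 4.3, 1], [0, 0, 0, 0, 0, 0, 1], [0, 0, 0, 0, 0, 0, 1]]]'

```text
time_s: 57.87
tcp_pos: [0.6195, -0.1385, 0.1741]
ee_rot: [[-0.118, 0.992, -0.033], [0.993, 0.119, 0.012], [0.016, -0.031, -0.999]]
wrist_force: [-0.5, 0.6, -6.0]
finger_gap: 0.0641
```

```bash
python3 - <<'E'
from h import *
plan([.637,-.137,.12],7.2)
s,p=shot("wrist","h2_wrist")
E
```

```text
rot tool deg [-1.79 -0.9  -0.4 ] | shift cm now-axes [-0.14  1.93  5.36] | after-rot axes [-0.07  1.76  5.41] | tcp [ 0.6195 -0.1385  0.1741] gap 0.0641 F [-0.5  0.6 -6. ] q [-0.41  0.66  0.88  1.51 -0.52  1.26  0.67]
```

View pics/h2_wrist.png

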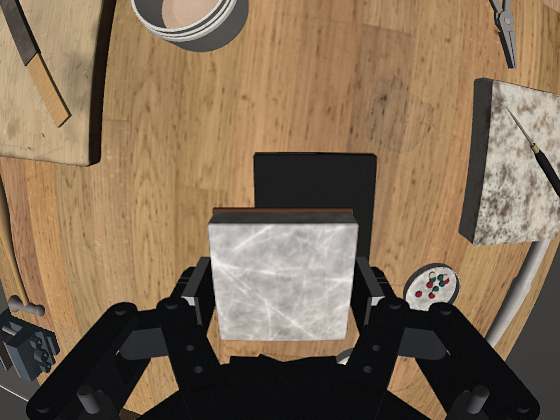

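Request:
apply_moves --moves '[[[0, 0.9, 0.5, -1.8, -0.9, -0.3, 1], [0, 0.9, 1.5, 0, 0, 0, 1], [0, 0, 1.8, 0, 0, 0, 1], [0, 0, 1.2, 0, 0, 0, 1], [0, 0, 0, 0, 0, 0, 1], [0, 0, 0, 0, 0, 0, 1]]]'

```text
time_s: 58.42
tcp_pos: [0.6347, -0.1393, 0.12]
ee_rot: [[-0.129, 0.992, -0.002], [0.992, 0.129, 0.0], [0.0, -0.002, -1.0]]
wrist_force: [-0.3, -0.9, -4.4]
finger_gap: 0.0638
```

```bash
python3 - <<'E'
from h import *
plan([.637,-.137,.087],7.2)
s,p=shot("wrist","h3_wrist")
I=p["img"][130:340,180:390,::-1]
cv2.imwrite("pics/h4.png",cv2.resize(I,None,fx=2.8,fy=2.8,interpolation=cv2.INTER_CUBIC))
E
```

```text
rot tool deg [-0.11 -0.03  0.22] | shift cm now-axes [0.2  0.26 3.3 ] | after-rot axes [0.2  0.25 3.3 ] | tcp [ 0.6347 -0.1393  0.12  ] gap 0.0638 F [-0.3 -0.9 -4.4] q [-0.39  0.73  0.84  1.54 -0.57  1.14  0.7 ]
```

View pics/h4.png

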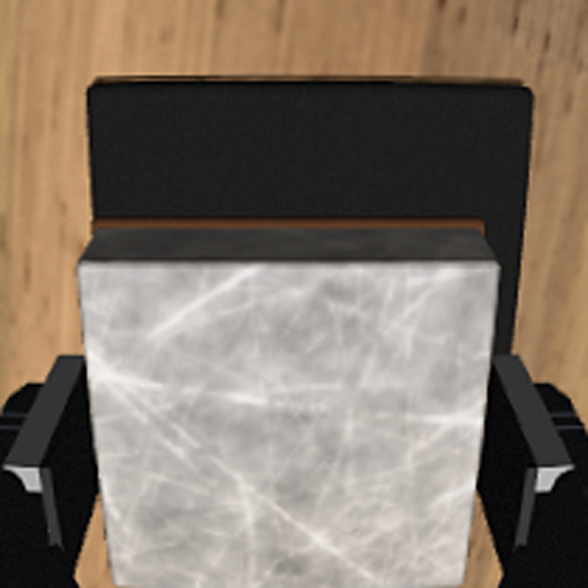

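```bash
python3 - <<'E'
from h import *
s,p=shot("wrist","h5")
h=.046
wfit(s,p,[(-h,h,.012),(h,h,.012)],np.array([(87,86),(533,88)])/2.8+[180,130],[.637,-.137,.126])
b=.033; z=s["tcp_pos"][2]-.074
wfit(s,p,[(-b,b,z+.02),(b,b,z+.02)],np.array([(78,263),(500,264)])/2.8+[180,130],[.637,-.137,.126])
print(s["tcp_pos"])
E
```

```text
fit [ 0.6378 -0.1368] yaw deg 7.25 res px [-2.1  0.1  2.2  0.1]
fit [ 0.634  -0.1411] yaw deg 7.26 res px [-4.4  0.4  4.4  0.4]
[ 0.63461551 -0.13934513  0.12000126]
```

Request:
apply_moves --moves '[[[0.28, 0.35, 0.6, 0, 0, 0.2, 1], [0, 0, 0.9, 0, 0, 0, 1], [0, 0, 0.8, 0, 0, 0, 1], [0, 0, 0.4, 0, 0, 0, 1], [0, 0, 0, 0, 0, 0, 1], [0, 0, 0, 0, 0, 0, 1]]]'

```text
time_s: 59.02
tcp_pos: [0.6397, -0.136, 0.0935]
ee_rot: [[-0.126, 0.992, 0.003], [0.992, 0.126, -0.0], [-0.0, 0.003, -1.0]]
wrist_force: [-0.0, -0.4, -5.0]
finger_gap: 0.0637
```

```bash
python3 - <<'E'
from h import *
plan([.638,-.136,.086],7.2)
E
```

```text
rot tool deg [0.17 0.03 0.04] | shift cm now-axes [ 0.02 -0.17  0.75] | after-rot axes [ 0.02 -0.16  0.75] | tcp [ 0.6397 -0.136   0.0935] gap 0.0637 F [-0.  -0.4 -5. ] q [-0.38  0.76  0.82  1.55 -0.6   1.1   0.71]
```

Request:
apply_moves --moves '[[[0, -0.17, 0.3, 0.15, 0, 0, 1], [0, 0, 0.4, 0, 0, 0, 1], [0, 0, 0.2, 0, 0, 0, 1], [0, 0, 0, 0, 0, 0, 1], [0, 0, 0, 0, 0, 0, 1]]]'

```text
time_s: 59.43
tcp_pos: [0.6385, -0.1368, 0.0867]
ee_rot: [[-0.126, 0.992, 0.003], [0.992, 0.126, -0.0], [-0.0, 0.003, -1.0]]
wrist_force: [-0.3, -1.1, -5.9]
finger_gap: 0.0636
```

```bash
python3 - <<'E'
from h import *
plan([.638,-.136,.086],7.2)
E
```

```text
rot tool deg [0.15 0.02 0.04] | shift cm now-axes [ 0.08 -0.04  0.07] | after-rot axes [ 0.08 -0.04  0.07] | tcp [ 0.6385 -0.1368  0.0867] gap 0.0636 F [-0.3 -1.1 -5.9] q [-0.38  0.77  0.81  1.55 -0.61  1.09  0.71]
```

Request:
apply_moves --moves '[[[0.05, -0.03, 0.3, 0, 0, 0, 1], [0, 0, 0.25, 0, 0, 0, 1]]]'

```text
time_s: 59.6
tcp_pos: [0.6387, -0.1369, 0.086]
ee_rot: [[-0.126, 0.992, 0.005], [0.992, 0.126, 0.001], [0.001, 0.005, -1.0]]
wrist_force: [-13.1, 6.1, 25.4]
finger_gap: 0.064
```

Contact on the pad; release and rise.

Request:
apply_moves --moves '[[[0, 0, 0, 0, 0, 0, 0.1], [0, 0, 0, 0, 0, 0, 0], [0, 0, 0, 0, 0, 0, 0], [0, 0, 0, 0, 0, 0, 0], [0, 0, -0.8, 0, 0, 0, 0], [0, 0, -2.0, 0, 0, 0, 0], [0, 0, -3.0, 0, 0, 0, 0], [0, 0, -3.5, 0, 0, 0, 0], [0, 0, -3.5, 0, 0, 0, 0], [0, 0, -3.5, 0, 0, 0, 0], [0, 0, -3.5, 0, 0, 0, 0], [0, 0, 0, 0, 0, 0, 0], [0, 0, 0, 0, 0, 0, 0]]]'

```text
time_s: 60.68
tcp_pos: [0.6374, -0.1387, 0.2979]
ee_rot: [[-0.124, 0.992, 0.009], [0.992, 0.124, -0.003], [-0.004, 0.008, -1.0]]
wrist_force: [-0.7, 0.5, -0.7]
finger_gap: 0.0855
```

```bash
python3 - <<'E'
from h import *
plan([.6,-.1,.3],7.2)
s,p=shot("wrist","i1_wrist"); s,t=shot("top","i2_top"); s,c=shot("scene","i3_scene")
I=c["img"][150:370,100:320,::-1]
cv2.imwrite("pics/i4.png",cv2.resize(I,None,fx=2.7,fy=2.7,interpolation=cv2.INTER_CUBIC))
E
```

```text
rot tool deg [ 0.47  0.22 -0.08] | shift cm now-axes [ 4.3  -3.23 -0.25] | after-rot axes [ 4.3  -3.23 -0.21] | tcp [ 0.6374 -0.1387  0.2979] gap 0.0855 F [-0.7  0.5 -0.7] q [-0.43  0.58  0.94  1.33 -0.46  1.44  0.61]
```

View pics/i1_wrist.png

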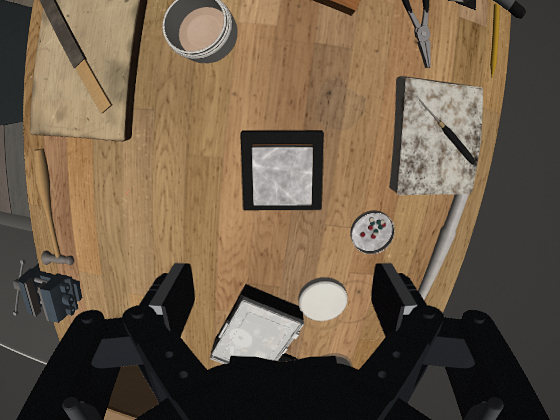

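View pics/i2_top.png

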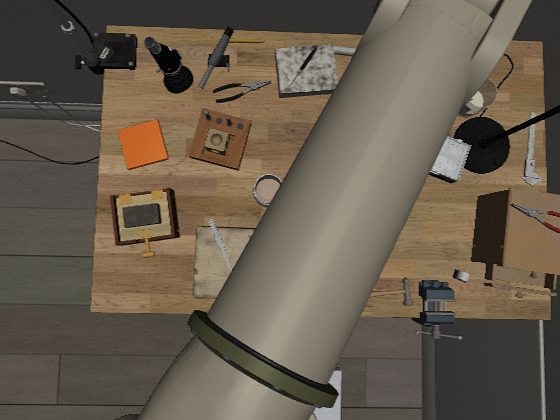

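View pics/i4.png

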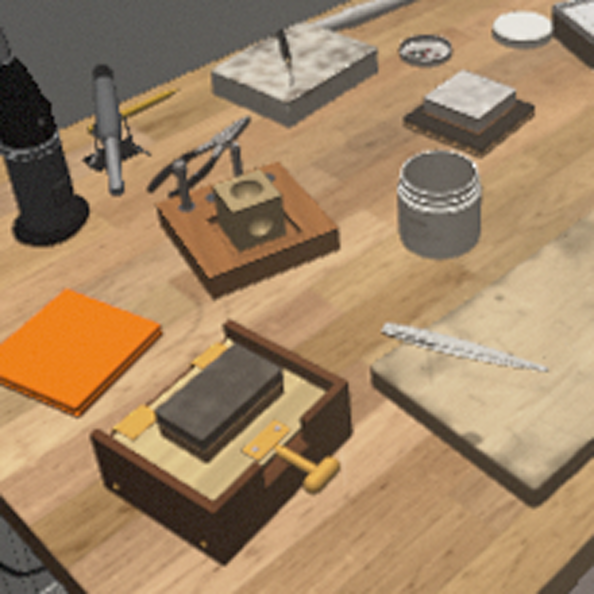

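```bash
python3 - <<'E'
import cv2
I=cv2.imread("pics/c1_wrist.png")[125:240,225:340]
cv2.imwrite("pics/j1.png",cv2.resize(I,None,fx=5,fy=5,interpolation=cv2.INTER_CUBIC))
I=cv2.imread("pics/i1_wrist.png")[120:220,230:330]
cv2.imwrite("pics/j2.png",cv2.resize(I,None,fx=5,fy=5,interpolation=cv2.INTER_CUBIC))
E
```

```text
(no output)
```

View pics/j1.png

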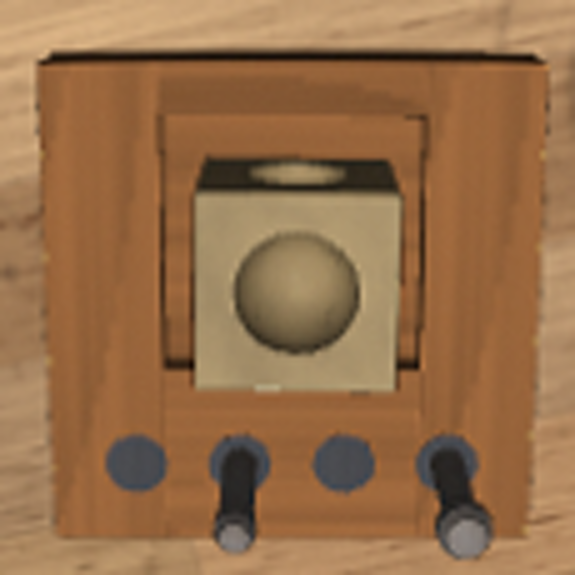

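View pics/j2.png

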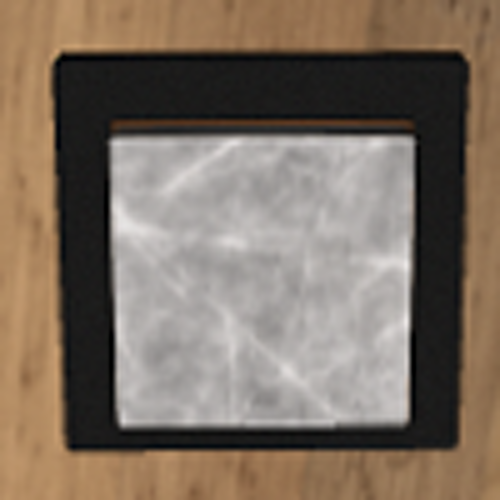

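```bash
python3 - <<'E'
from h import *
s,p=shot("wrist","k1")
u=lambda a:np.array(a)/5+[230,120]
h=.046;wfit(s,p,[(-h,h,.012),(h,h,.012),(h,-h,.012),(-h,-h,.012)],u([(57,57),(467,57),(460,448),(68,450)]),[.637,-.137,.126])
b=.033;wfit(s,p,[(-b,b,.032),(b,b,.032),(b,-b,.032),(-b,-b,.032)],u([(108,134),(415,135),(409,425),(119,427)]),[.637,-.137,.126])
S=dict(tcp_pos=[.6364,.1215,.3069],ee_rot=np.array([[-0.973,0.229,0.007],[0.229,0.973,0.001],[-0.006,0.002,-1.0]]))
u=lambda a:np.array(a)/5+[225,125]
x=wfit(S,p,[(-.041,-.056,.024),(-.041,.056,.024),(.071,-.056,.024),(.071,.056,.024),(-.029,-.029,.024),(-.029,.029,.024)],u([(40,62),(547,65),(58,537),(526,537),(160,115),(425,115)]),[.636,.122,-.23])
b=.021
for dz in(0,.004,.008):
    y=wfit(S,p,[(-b,-b,.058+dz),(-b,b,.058+dz),(b,-b,.058+dz),(b,b,.058+dz),(-b,-b,.018+dz),(-b,b,.018+dz)],u([(194,192),(402,195),(195,389),(397,390),(207,158),(388,160)]),[.636,.122,-.23])
    d=y[:2]-x[:2];c,n=np.cos(x[2]),np.sin(x[2]);print("in stand frame",c*d[0]+n*d[1],-n*d[0]+c*d[1])
E
```

```text
fit [ 0.6372 -0.1356] yaw deg 7.22 res px [-1.4 -0.7  1.5 -1.   0.6  1.  -0.8  1. ]
fit [ 0.6372 -0.1368] yaw deg 7.29 res px [-1.3 -0.9  1.5 -1.5  1.4  1.4 -1.7  1.4]
fit [0.6369 0.1221] yaw deg -13.44 res px [-0.8 -0.   0.7 -0.4 -0.6  0.3  0.5  0.4 -0.  -0.1  0.3  0. ]
fit [0.6395 0.1222] yaw deg -13.91 res px [-0.3 -0.2  0.4 -0.4 -0.2  0.6  0.2  0.8 -0.9 -0.3  0.7 -0.3]
in stand frame 0.0025288731173791408 0.0007458921827875828
fit [0.6386 0.1224] yaw deg -13.91 res px [-0.5 -0.4  0.7 -0.5 -0.5  0.9  0.5  1.1 -1.1 -0.5  0.9 -0.5]
in stand frame 0.00160068129718324 0.0007141644197411947
fit [0.6377 0.1226] yaw deg -13.91 res px [-0.8 -0.5  1.  -0.7 -0.8  1.3  0.7  1.5 -1.3 -0.7  1.1 -0.7]
in stand frame 0.0006725396058121264 0.000682447378988603
```

```bash
python3 -c "
from station import manip
print(manip.job_done(), manip.state()['time_s'])"
```

```text
the job is handed in; nothing more can be done
the job is handed in; nothing more can be done
```

The stack is apart and every piece is where you asked, done in the order asked. I handed the job in at about 61 s of the 131 s allowed.

- **Polishing bar and divider:** I lifted the divider by its pull and laid the bar flat in the lower tier. I then brought the divider down by the pull and saw it shut over the bar.
- **Dapping block:** it sits in the recess of the doming stand, about 2.5 mm off centre with roughly 8 mm free on each side. It went down in several small steps, because my smaller lowering moves did not take effect. The force showed contact at the height I expected.
- **Emery block:** it lies flat in the middle of the shut divider, clear of the brass strap and hinges. This was judged from the pictures and the placing pose.
- **Steel block:** it lies flat on the black rubber pad, about 1 mm off centre and square to it.

In the last pictures the cream pot was upright, the orange look-alike was not touched, and the gripper was open and well clear at z ≈ 0.30 m. The highest force I read was about 29 N at the wrist; I only read it at the end of each call.

The top camera and the wrist camera disagreed by about 5 mm on the stand and up to 6 mm on the bar. I went by the wrist camera, and the later close-up fits agreed with it. No check failed.

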